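# Close the sample cell with its cover disc

### The job

Take the metal cover disc out of the white rack and lay it flat, knob up, on the mat, letting go of it there. Then take it by its knob, tuck its edge under the steel lip of the grey sample cell and level it so that it lies flat on the floor of the round seat. Last, nudge the stiff red-posted slide over the disc until its red line meets the white line on the cell, without overshooting, and do not knock over the two vials.

Things in the scene. Friction and masses are not known exactly. Their poses are not given: they have to be found in the camera images.
- disc_mid (a point): middle of the loose bare-metal cover disc: plate 84 mm diameter, 8 mm thick, rounded rim, about 0.15 kg, with a round black knob (20 mm diameter, 26 mm high) on the middle of one face. z points out of the knob's face; the knob's top is 30 mm from this point along z. At the start the disc stands on edge in the rack, z level; it must end with z up.
- rack: fixed white storage rack, 64 x 110 mm, 34 mm high; origin at the middle of its underside. The disc stands in its slot (10 mm wide, along y), centred over this origin, its middle 50 mm and its top rim 92 mm above the worktop, its knob towards the rack's +x, roughly away from the robot. Above 34 mm both its faces are free.
- mat: fixed square mat, 150 x 150 x 5 mm, black with a blue border, on the worktop; origin at the middle of its underside
- cell_seat (a point): centre of the floor of the round seat (counterbore 88 mm diameter, 12 mm deep) in the fixed grey sample cell. Floor 18 mm, cell's top face 30 mm above the worktop. z up; x points from the fixed lip to the slide, roughly away from the robot. The cell is 116 mm wide in y and runs from x = -58 to 96 mm.
- cell_lip (a point): middle of the edge of the cell's fixed steel lip, 34 mm from the seat's centre to the cell's -x, at the lip's underside, 12 mm above the seat's floor. The lip (5 mm thick, 80 mm long in y) overhangs the seat by 10 mm, so the disc cannot be dropped in flat: raised 10 to 23 degrees on its +x side, its -x rim goes down in front of the lip and back under it to the wall; then the +x side goes down.
- slide (a joint): travel in m of the stiff brass slide with a red post at the cell's +x side: 0 is fully back, growing (to 0.026) as it moves to the cell's -x over the disc's rim. At 0.016 its red line meets the white line on the cell. Some 6 N of dry friction holds it where it is left. It starts between 0 and 0.005.
- slide_post (a point): middle of the top of the slide's red post, 61 mm above the worktop. The post is 12 mm thick along the cell's x, 30 mm wide in y and 24 mm high. It stands on a brass plate, top 37 mm above the worktop, that reaches 19 mm to +x of the post's middle, between steel guide rails also 37 mm high. Room behind it (+x) for fingertips to push it to -x.
- vial_white: small loose vial with white cap, 30 mm diameter, 68 mm high; it stands towards the back of the worktop; origin at the middle of its foot
- vial_blue: small loose vial with blue cap, 24 mm diameter, 52 mm high; it stands towards the back of the worktop; origin at the middle of its foot
Not all that is in view belongs to the job. Leave any green or turquoise look-alike of the part that bears disc_mid alone.

How it is judged (in metres and radians):
On the way, in this order (a step that is already met when the one before it is completed fails the run):
1. the disc lies flat, knob up, on the mat, let go (x of disc_mid in the frame of mat between -0.05 and 0.05 m and y of disc_mid in the frame of mat between -0.05 and 0.05 m and z of disc_mid in the frame of mat below 0.0115 m and angle between disc_mid's own z axis and vertical below 0.06 rad and contact force between disc and the fingers below 0.1 N), for 0.2 s.
2. the disc lies flat on the floor of the cell's seat, under the lip (horizontal distance between disc_mid and cell_seat below 0.005 m and z of disc_mid in the frame of cell_seat between 0.002 and 0.006 m and angle between disc_mid's own z axis and vertical below 0.035 rad), for 0.2 s.
At the end, for the whole second after the job is handed in: The disc lies level (within 2 degrees), knob up and at rest, on the floor of the cell's seat (within 2 mm in height, its middle within 5 mm of the seat's), under the lip, and the slide stands at its line (0.016) to within 2.5 mm, at rest (all of step 2 and value of joint slide between 0.0135 and 0.0185 m and linear speed of disc below 0.01 m/s and velocity of joint slide below 0.005 m/s); the robot touches nothing.
It fails at once if the slide is pushed more than 3.5 mm past its line (value of joint slide above 0.0195 m).
It fails at once if the slide is closed before the disc lies in its seat (value of joint slide above 0.0125 m and horizontal distance between disc_mid and cell_seat above 0.02 m).
It fails at once if a vial is knocked over (angle between any of vial_white, vial_blue's own z axis and vertical above 0.6 rad).
It also fails if it takes over 67 s, if anything falls off the work surface, if the arm or the gripper's body presses on something with over 40 N, if the wrist force passes 120 N, or if a joint passes its speed limit or range.

### The arm

A 6-joint arm with a two-finger parallel gripper is mounted at the origin on a cart in front of the work surface, level with it; the furniture and walls round the work are solid. World frame = base frame: x ahead of the robot, y to its left, z up, the work surface at z = 0. Lengths are in mm, angles in rad, forces in N, time in s.
With the tool pointing down it reaches from about 350 to 875 mm from the base axis. Payload 4.2 kg.
Tool frame: the origin (TCP) lies at the very end of the fingers, on their centre line; the grasp point (between the pads) lies arm.hold_point_z behind it (arm.hold_point_z is the distance from the TCP to the grasp point, in mm); z points along the fingers, y is the direction in which the jaws open and shut (so a half turn about z gives the same grasp; the last joint's range is limited). The gripper opens to 85 mm and grips with 20 to 120 N. Pads are 22 mm wide; open, the fingers measure 114 mm over their backs; the gripper's body (76 mm by 85 mm) begins 54 mm behind the grasp point. The pads swing forward as they close: fully open they stand 13 mm farther back than shut.
Start: joints at [-0.989, 0.385, 0.008, 0, -1.194, -0.259], TCP at [198.28, -592.693, 231.312] pointing down, gripper open.
Joint ranges: [-3.14, 3.14], [-1.21, 2.06], [-1.07, 1.41], [-3.16, 2.05], [-2.99, -0.16], [-3.1, 3.1]. Speed limits (rad/s): [2.79, 2.79, 3.14, 3.14, 3.14, 3.14].

### API

Orientations are given as a unit quaternion [x, y, z, w].
In Python, from bench import arm gives the robot as it stands.
- The arm moves only by the tool step_arm, never from a script. Its argument "series" is a list of rows, each a list of 6 numbers: the shift along the world's x, y, z scaled (see below), then the turn, a rotation vector about the world's x, y, z scaled (see below). A call has 1 to 12 rows; each row is the pose to reach, as a shift and turn from the pose commanded when the call began; what a row does not reach only later rows make up. The controller multiplies each number of a shift by 400 mm and each number of a turn by pi/2 rad. A row lasts 1/12 s, in which the tool goes at most 41.7 mm and 7.16 degrees, less where a joint would pass 70% of its speed; a pose out of reach is approached as far as the arm can. A call with a number of a shift or a turn outside -1 to 1 is refused whole. A call with a gripper value outside its range is refused whole. "jaw" is the opening, from -1 (shut) to 1 (fully open), set as the call begins (left out, the last holds). The fingers move at their own pace and stop on an object; the grip force is fixed at half the most. Time passes only in rows, so rows that repeat a pose let the fingers close. It gives the time, the measured TCP pose, the force and the opening at its end, in the units of the state.
- arm.read_state(): the state, without advancing time (a new reading comes with each control period).
- arm.get_image(name): name is "scene" or "top" or "wrist"; returns a dict with "image" (420x560x3 uint8, red, green, blue), "camera_matrix" (3x3 intrinsics, pixels), "k1" (the pictures are not rectified: a ray, as slopes to the right and down, at radius r is drawn at 1 + k1 r^2 times it, then the intrinsics apply), "world_from_camera" (4x4, takes a point from camera to world coordinates). Camera axes: x right, y up, looking along -z (the intrinsics and any distortion apply to the point x, -y, -z); pixel columns grow to the right and rows downward; lengths in mm; the calibration is good to about 2 mm. A picture is of the moment at which its call begins. There is no depth.
- arm.job_done(): hands the job in, once; it reports no verdict.
The state is a dict: "clock": time; "joints": joint angles; "joint_vel": joint speeds; "joint_efforts": joint torques, N m; "position": TCP position; "ee_rot": TCP orientation; "contact_force": force on the tool from outside, world axes, zero at the start; "wrist_torque": the same for the moment, N m; "gripper_width": finger opening in mm.
Only numpy, scipy, OpenCV 4.12 (cv2) and the standard library are available. Lean on these libraries where they do the work, as an engineer would, in place of code of your own. Each camera call takes 0.05 s, during which the arm holds its last target.

## Working session

There is one attempt and no reset: what is moved stays moved. The work goes in short steps, Python scripts to look and compute and a tool call to move; the robot and the scene stay as the last step left them, time stands still between calls to the robot, and variables do not carry over. Pictures are saved under pics/ and viewed, and the job is handed in when it is done.

Besides the shell and the picture viewer there is one more tool, called after "Call:" as name([rows], argument=value, ...), one row to a line, values as JSON. step_arm: Moves the arm, as the interface text tells. Shifts and turns lie within -1 to 1; 1 stands for 400 mm of shift or pi/2 rad of turn. Its arguments: {"type":"object","properties":{"series":{"type":"array","items":{"type":"array","items":{"type":"number","minimum":-1,"maximum":1}}},"jaw":{"type":"number"}},"required":["series"]}

```bash
ls; mkdir -p pics; python3 - <<'E'
from bench import arm
import cv2
print(arm.hold_point_z, arm.read_state())
for n in ["scene","top","wrist"]:
    d=arm.get_image(n)
    cv2.imwrite(f"pics/{n}0.png",d["image"][:,:,::-1])
    print(n,d["camera_matrix"],d["k1"],d["world_from_camera"])
E
```

```text
pics
18.700000000000003 {'clock': 0.0, 'joints': array([-9.89390279e-01,  3.85579716e-01,  6.60586284e-03, -4.53904711e-04,
       -1.19400753e+00, -2.58590491e-01]), 'joint_vel': array([-0.00049093,  0.00034361,  0.00043012,  0.00086529, -0.00028171,
        0.00138256]), 'joint_efforts': array([-1.51022534e-03, -3.92291164e+01,  1.88400882e+01,  4.18626577e+00,
       -4.69657636e-03,  7.15818743e-06]), 'position': array([ 198.08615738, -592.1586014 ,  230.20648859]), 'ee_rot': array([-1.60625099e-01,  9.87014863e-01,  1.08359072e-03, -2.52881224e-04]), 'contact_force': array([-0.97785164, -0.11394798,  0.59506025]), 'wrist_torque': array([-0.02331632, -0.00341176, -0.02886944]), 'gripper_width': 85.49405946137276}
scene [[520.97686178   0.         274.95585711]
 [  0.         520.97686178 207.68376619]
 [  0.           0.           1.        ]] -0.06972239668725673 [[-7.92343051e-01  4.61724812e-01 -3.98751412e-01  1.56924830e+02]
 [-6.09936152e-01 -6.13517606e-01  5.01571568e-01  6.27758305e+02]
 [-1.30529738e-02  6.40629648e-01  7.67739066e-01  8.86563747e+02]
 [ 0.00000000e+00 
[... 193 characters left out ...]
66030833 [[-8.95192290e-03  9.88927972e-01 -1.48126061e-01  4.01129003e+02]
 [-9.99944300e-01 -9.68126812e-03 -4.20353154e-03  9.29480005e+01]
 [-5.59103803e-03  1.48080180e-01  9.88959555e-01  1.20011918e+03]
 [ 0.00000000e+00  0.00000000e+00  0.00000000e+00  1.00000000e+00]]
wrist [[318.47309962   0.         280.61915934]
 [  0.         318.47309962 207.69304698]
 [  0.           0.           1.        ]] -0.06386224883093741 [[-3.16689356e-01 -9.04906811e-01 -2.84344008e-01  1.24476085e+02]
 [ 9.48528076e-01 -3.01641026e-01 -9.64737281e-02 -6.16975565e+02]
 [ 1.52991546e-03 -3.00260478e-01  9.53856019e-01  3.72411324e+02]
 [ 0.00000000e+00  0.00000000e+00  0.00000000e+00  1.00000000e+00]]
```

View pics/scene0.png

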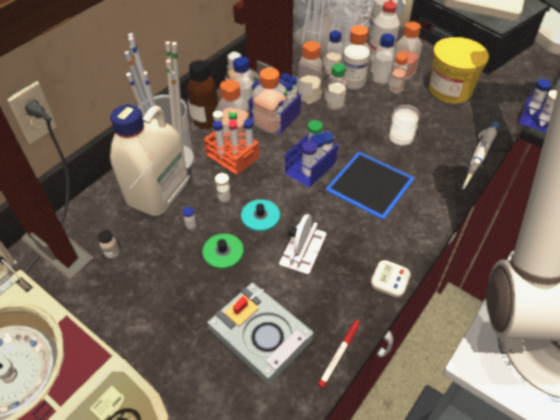

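View pics/top0.png

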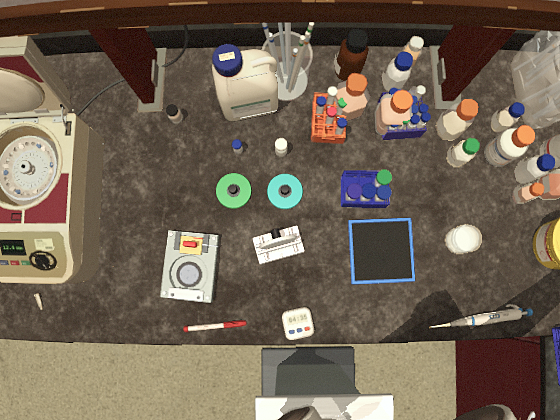

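View pics/wrist0.png

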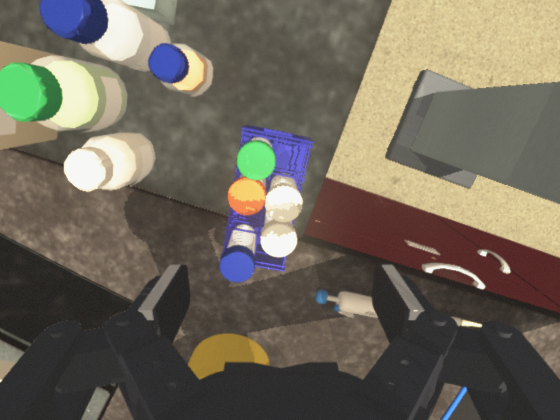

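The top view shows the rack near (278,243), the mat near (381,251), the cell near (190,266) with its red post near (190,243), and the vials at (237,147) and (281,147). The decoys are at (233,190) and (285,191). I'll zoom in for exact pixels.

```bash
cat > h.py <<'E'
from bench import arm
import cv2, numpy as np
from scipy.spatial.transform import Rotation as R
def K(d): return d["camera_matrix"], np.array([d["k1"],0,0,0,0.])
def ray(d,uv):
    k,D=K(d); n=cv2.undistortPoints(np.array(uv,float).reshape(-1,1,2),k,D,None).reshape(-1,2) if False else cv2.undistortPointsIter(np.array(uv,float).reshape(-1,1,2),k,D,None,None,(3,100,1e-12)).reshape(-1,2)
    W=d["world_from_camera"]; v=np.c_[n[:,0],-n[:,1],-np.ones(len(n))]@W[:3,:3].T
    return W[:3,3],v
def onz(d,uv,z):
    o,v=ray(d,uv); return o+v*((z-o[2])/v[:,2])[:,None]
def proj(d,P):
    W=d["world_from_camera"]; c=(np.atleast_2d(P)-W[:3,3])@W[:3,:3]
    k,D=K(d); q=np.c_[c[:,0],-c[:,1],-c[:,2]]
    return cv2.projectPoints(q,np.zeros(3),np.zeros(3),k,D)[0].reshape(-1,2)
def crop(d,name,x0,y0,x1,y1,s):
    im=d["image"][y0:y1,x0:x1,::-1]
    cv2.imwrite(f"pics/{name}.png",cv2.resize(im,None,fx=s,fy=s,interpolation=cv2.INTER_CUBIC))
def tri(ds,uvs):
    A=np.zeros((3,3));b=np.zeros(3)
    for d,uv in zip(ds,uvs):
        o,v=ray(d,[uv]); v=v[0]/np.linalg.norm(v[0]); M=np.eye(3)-np.outer(v,v); A+=M;b+=M@o
    return np.linalg.solve(A,b)
E
python3 - <<'E'
from h import *
t=arm.get_image("top"); s=arm.get_image("scene")
import pickle; pickle.dump((t,s),open("init.pkl","wb"))
crop(t,"tc",150,210,310,310,5); crop(s,"sc",200,200,340,380,4)
E
```

```text
(no output)
```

View pics/tc.png

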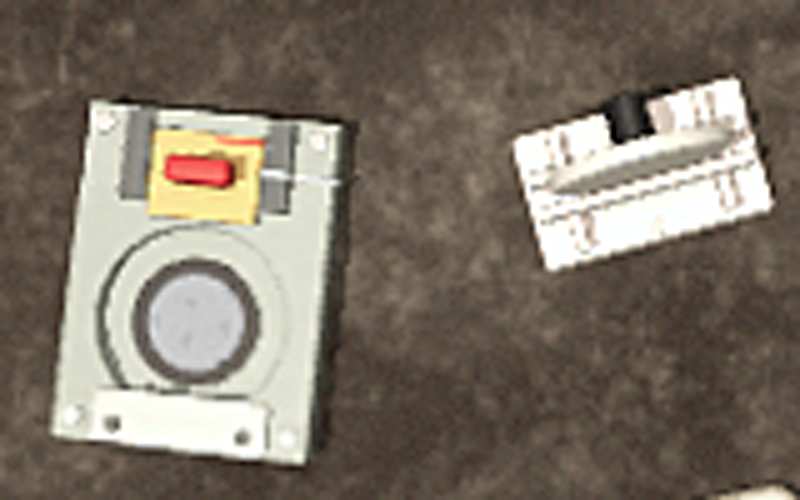

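View pics/sc.png

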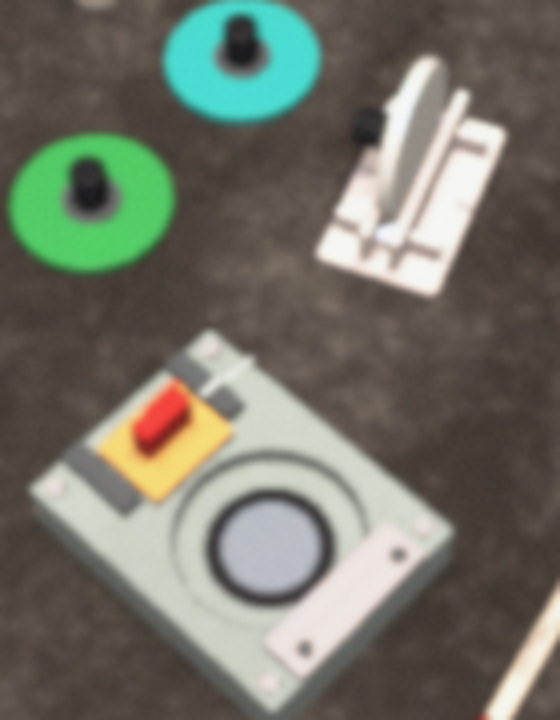

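```bash
cat > fit.py <<'E'
from h import *; import pickle
from scipy.optimize import least_squares
t,s=pickle.load(open("init.pkl","rb"))
def tp(l,x0,y0,k): return (np.array(l,float)+.5)/k-.5+[x0,y0]
def fit(L,obs):
    L=np.array(L,float)
    def pts(p):
        c,sn=np.cos(p[2]),np.sin(p[2]); return np.c_[p[0]+c*L[:,0]-sn*L[:,1],p[1]+sn*L[:,0]+c*L[:,1],L[:,2]]
    def f(p): return np.concatenate([(proj(d,pts(p))-o).ravel() for d,o in obs])
    r=least_squares(f,[500,100,0]); return r.x,r.fun.round(1)
E
python3 - <<'E'
from fit import *
cell=[[96,58,30],[96,-58,30],[-58,-58,30],[-58,58,30]]
ct=tp([(92,100),(345,125),(305,465),(52,437)],150,210,5)
cs=tp([(30,490),(210,330),(455,530),(272,714)],200,200,4)
for o in ([(t,ct)],[(s,cs)],[(t,ct),(s,cs)]): print(fit(cell,o))
rk=[[32,55,34],[32,-55,34],[-32,-55,34],[-32,55,34]]
rt=tp([(513,138),(740,78),(775,212),(548,270)],150,210,5)
rs=tp([(506,128),(435,296),(318,252)],200,200,4)
print(fit(rk,[(t,rt)]))
print(fit([rk[2],rk[3],rk[0]],[(s,rs)]))
P=onz(t,tp([(168,165),(232,165)],150,210,5),61); print(P)
print(onz(t,[[237,146],[281,146]],50))
crop(t,"mat",335,205,425,295,6); crop(s,"mats",320,145,420,220,6)
crop(t,"rackc",245,215,310,275,10)
E
```

```text
(array([ 4.32654639e+02,  3.09285833e+02, -1.07515412e-01]), array([ 0.4,  0.3, -0.6,  0.3, -0.1, -0.2,  0.3, -0.3]))
(array([ 4.33803794e+02,  3.09292132e+02, -1.02548604e-01]), array([-0. , -0.2,  0. ,  0. , -0.4,  0.2,  0.4, -0. ]))
(array([ 4.33339908e+02,  3.09315710e+02, -1.04577930e-01]), array([ 0.3,  0. , -0.7, -0.1, -0.1, -0.6,  0.4, -0.5,  0.2, -0.1,  0.3,
        0.1, -0.2,  0.5,  0.5,  0.1]))
(array([4.98507706e+02, 1.03262458e+02, 2.46313261e-01]), array([-0.7, -0.2,  0.6, -0.4,  0.9, -0. , -0.8,  0.7]))
(array([4.92439197e+02, 1.17932186e+02, 2.71580796e-01]), array([ 0.7, -0.5,  0.4, -0.2, -1.1,  0.6]))
[[501.93244709 315.5709458   61.        ]
 [501.77356256 286.67182905  61.        ]]
[[725.58419263 196.91727948  50.        ]
 [724.3173543   95.26833383  50.        ]]
```

View pics/mat.png

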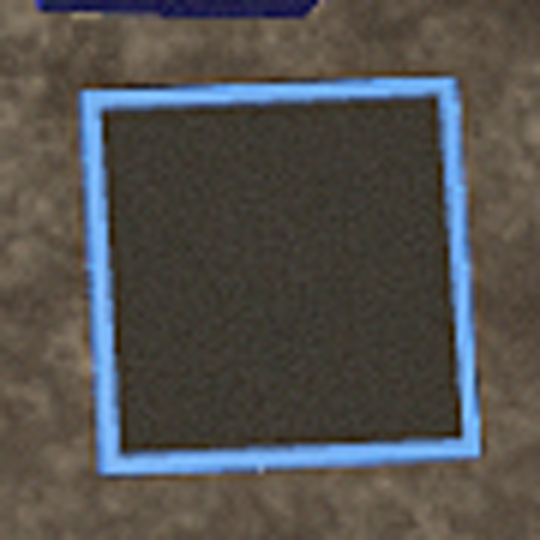

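View pics/rackc.png

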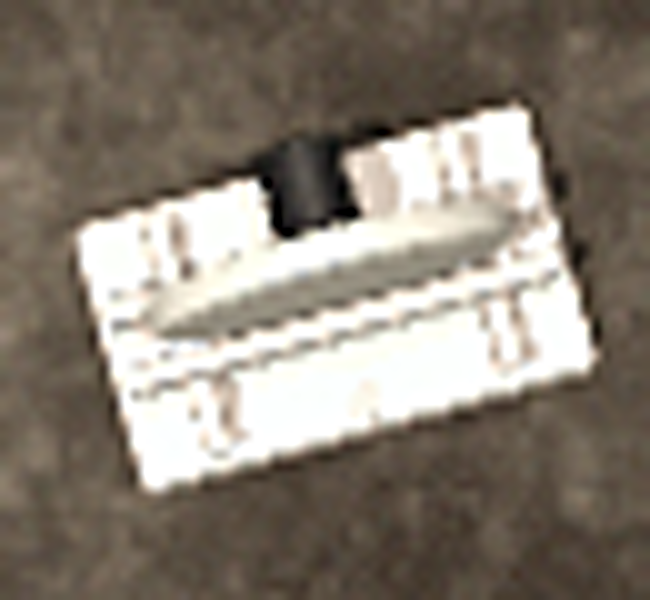

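```bash
python3 - <<'E'
from fit import *
m=[[75,75,5],[75,-75,5],[-75,-75,5],[-75,75,5]]
print("mat",fit(m,[(t,tp([(80,90),(457,77),(481,457),(100,475)],335,205,6))]))
rt=tp([(78,232),(522,103),(598,368),(148,492)],245,215,10)
for z in (34,17,0):
    rk=[[32,55,z],[32,-55,z],[-32,-55,z],[-32,55,z]]
    print(z,fit(rk,[(t,rt)]))
    print(fit([rk[2],rk[3],rk[0]],[(s,tp([(506,128),(435,296),(318,252)],200,200,4))]))
# predict overlays
p=[498.5,103.3,.246]
def W(l): l=np.array(l,float); c,sn=np.cos(p[2]),np.sin(p[2]); return np.c_[p[0]+c*l[:,0]-sn*l[:,1],p[1]+sn*l[:,0]+c*l[:,1],l[:,2]]
a=np.linspace(0,2*np.pi,60)
rim=lambda x:np.c_[0*a+x,42*np.cos(a),50+42*np.sin(a)]
for d,n,b,k in ((t,"ot",(245,215,310,275),10),(s,"os",(260,200,350,290),8)):
    im=cv2.resize(d["image"][b[1]:b[3],b[0]:b[2],::-1],None,fx=k,fy=k,interpolation=cv2.INTER_CUBIC)
    for L,col in ((rim(4),(0,0,255)),(rim(-4),(0,200,0)),([[32,55,34],[32,-55,34],[-32,-55,34],[-32,55,34],[32,55,34]],(255,0,0)),([[32,55,0],[32,-55,0],[-32,-55,0],[-32,55,0],[32,55,0]],(255,0,255)),([[4,0,50],[30,0,50]],(0,255,255))):
        q=((proj(d,W(L))-b[:2]+.5)*k-.5).astype(int)
        cv2.polylines(im,[q.reshape(-1,1,2)],False,col,1)
    cv2.imwrite(f"pics/{n}.png",im)
E
```

```text
mat (array([ 4.84700476e+02, -1.36772153e+02,  2.55760497e-02]), array([-0. , -0.1, -0. , -0.2,  0.1,  0.2, -0.1,  0.1]))
34 (array([4.98689320e+02, 1.03711714e+02, 2.65914479e-01]), array([-1.2, -0.3,  0.9, -0.5,  1.1, -0. , -0.7,  0.8]))
(array([4.92439197e+02, 1.17932186e+02, 2.71580796e-01]), array([ 0.7, -0.5,  0.4, -0.2, -1.1,  0.6]))
17 (array([5.00101294e+02, 1.03869740e+02, 2.65909782e-01]), array([-0.8, -0.2,  0.6, -0.2,  0.7, -0.1, -0.5,  0.5]))
(array([4.98750623e+02, 1.08145623e+02, 2.69295315e-01]), array([ 0.4,  0. ,  0.3, -0.5, -0.6,  0.5]))
0 (array([5.01513517e+02, 1.04027750e+02, 2.65905201e-01]), array([-0.5, -0.1,  0.3,  0.1,  0.3, -0.2, -0.2,  0.2]))
(array([5.05064732e+02, 9.83568570e+01, 2.67089158e-01]), array([ 0. ,  0.6,  0.1, -0.8, -0.2,  0.3]))
```

View pics/ot.png

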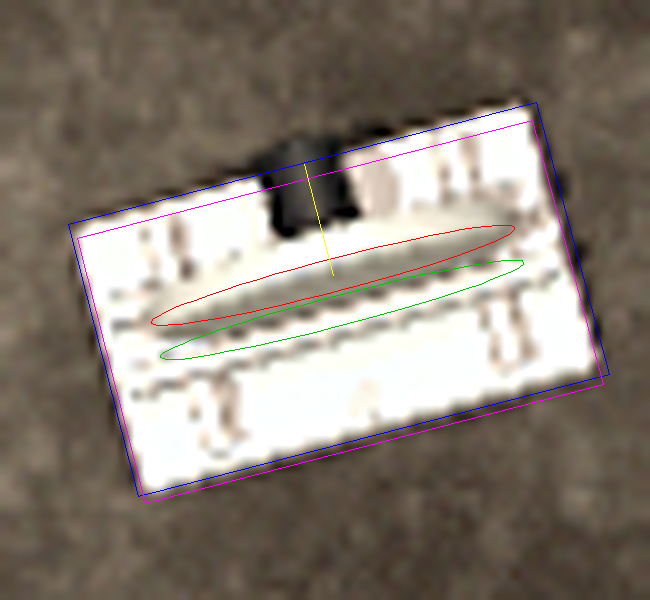

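View pics/os.png

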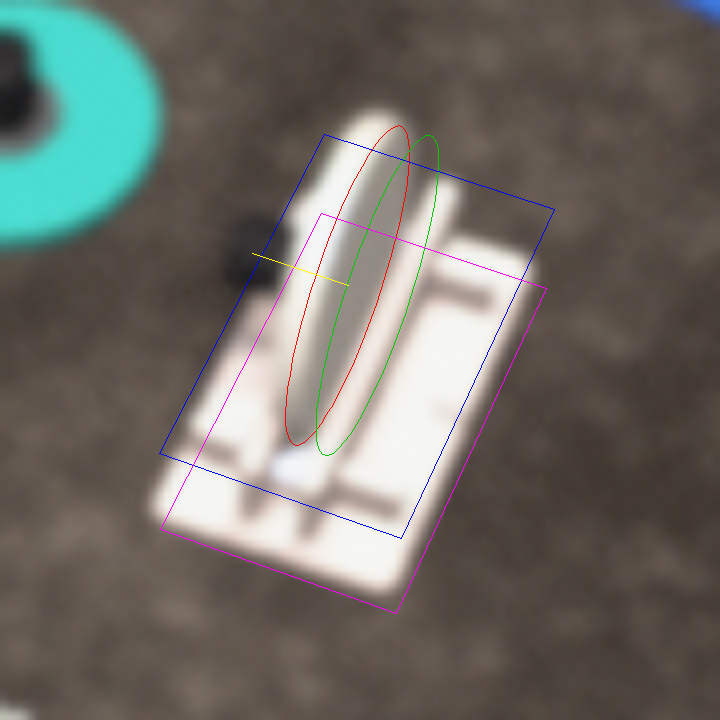

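```bash
cat > ov.py <<'E'
from fit import *
def W(p,l): l=np.array(l,float); c,sn=np.cos(p[2]),np.sin(p[2]); return np.c_[p[0]+c*l[:,0]-sn*l[:,1],p[1]+sn*l[:,0]+c*l[:,1],l[:,2]]
a=np.linspace(0,2*np.pi,60)
rim=lambda x,r=42,z=50:np.c_[0*a+x,r*np.cos(a),z+r*np.sin(a)]
def overlay(p,pr,z,tag):
  for d,n,b,k in ((t,"ot"+tag,(245,215,310,275),10),(s,"os"+tag,(260,200,350,290),8)):
    im=cv2.resize(d["image"][b[1]:b[3],b[0]:b[2],::-1],None,fx=k,fy=k,interpolation=cv2.INTER_CUBIC)
    for P,L,col in ((p,rim(4,39),(0,0,255)),(p,rim(-4,39),(0,200,0)),(p,rim(0),(255,255,0)),(pr,[[32,55,z],[32,-55,z],[-32,-55,z],[-32,55,z],[32,55,z]],(255,0,0)),(p,rim(30,10),(0,255,255))):
        q=((proj(d,W(P,L))-b[:2]+.5)*k-.5).astype(int)
        cv2.polylines(im,[q.reshape(-1,1,2)],False,col,1)
    cv2.imwrite(f"pics/{n}.png",im)
E
python3 - <<'E'
from ov import *
rt=tp([(78,232),(522,103),(598,368),(148,492)],245,215,10)
rs=tp([(541,258),(392,592),(155,508)],260,200,8)
for z in (0,4,8,12):
    L=np.array([[32,55,z],[32,-55,z],[-32,-55,z],[-32,55,z]],float)
    def f(p): return np.r_[(proj(t,W(p,L))-rt).ravel(),(proj(s,W(p,L[[2,3,0]]))-rs).ravel()]
    r=least_squares(f,[500,100,.2]); print(z,r.x,r.fun.round(1),r.cost)
    if z==8: overlay(r.x,r.x,8,"b")
E
```

```text
0 [5.02511937e+02 1.01692281e+02 2.64273173e-01] [ 0.5 -0.6  1.4 -0.3  1.3 -0.6  0.8 -0.2 -0.9  2.  -0.1  1.  -0.   1.5] 6.788109062429739
4 [5.01730430e+02 1.02597664e+02 2.63605743e-01] [ 0.1 -0.5  1.  -0.2  1.  -0.4  0.3  0.  -0.7  1.3  0.1  0.4 -0.   0.9] 2.91364415923946
8 [5.00949457e+02 1.03502689e+02 2.62940560e-01] [-0.4 -0.3  0.7 -0.   0.7 -0.1 -0.2  0.3 -0.5  0.7  0.2 -0.1 -0.   0.3] 1.0761532594955723
12 [5.00169024e+02 1.04407351e+02 2.62277612e-01] [-0.9 -0.1  0.4  0.1  0.3  0.1 -0.7  0.5 -0.3 -0.   0.3 -0.7  0.  -0.3] 1.3192517301170483
```

View pics/otb.png

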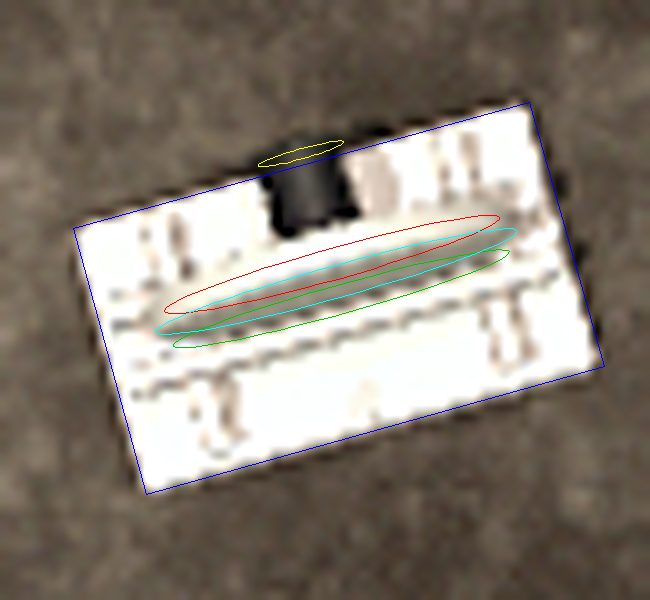

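View pics/osb.png

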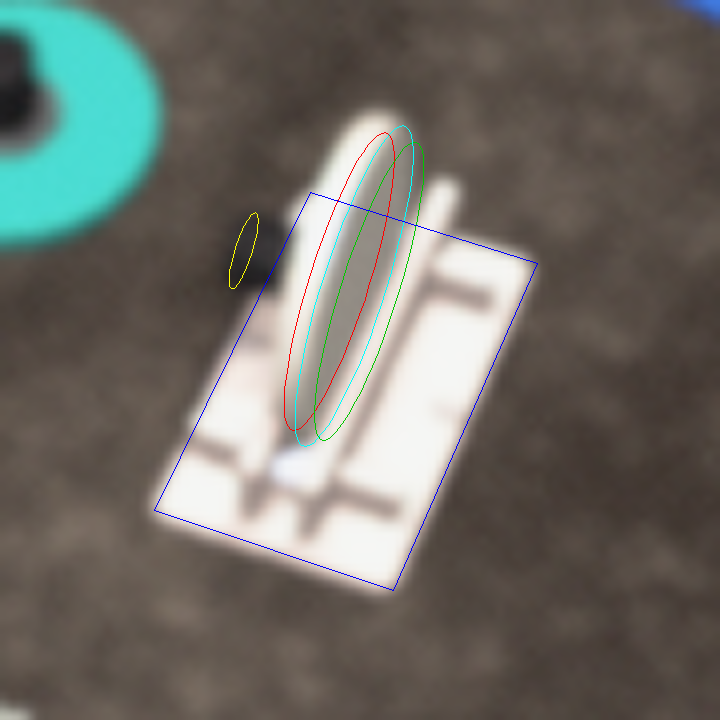

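The mat fits at (484.7, -136.8), yaw 0.026. The cell seat is at (433.3, 309.3), yaw -0.105. The rack is at about (501, 103.5), yaw 0.263, and the disc leans about 2.5 mm towards +x. My plan is to grip the disc from above the knob, with the jaws along the rack's x. I start by moving over it.

Call:
step_arm([
  [0.38, 0.87, 0, 0, 0, 0.9],
  [0.38, 0.87, 0, 0, 0, 0.9],
  [0.38, 0.87, 0, 0, 0, 0.9],
  [0.38, 0.87, 0, 0, 0, 0.9],
  [0.38, 0.87, 0, 0, 0, 0.9],
  [0.38, 0.87, 0, 0, 0, 0.9],
  [0.38, 0.87, 0, 0, 0, 0.9],
  [0.38, 0.87, 0, 0, 0, 0.9],
  [0.38, 0.87, 0, 0, 0, 0.9],
  [0.38, 0.87, 0, 0, 0, 0.9],
  [0.38, 0.87, 0, 0, 0, 0.9],
  [0.38, 0.87, 0, 0, 0, 0.9],
], jaw=0.2)

```text
clock: 1.25
position: [350.8, -243.5, 231.6]
ee_rot: [0.766, -0.643, 0.0, -0.0]
contact_force: [0.4, -0.3, 0.0]
gripper_width: 51.3
```

Call:
step_arm([
  [0.383, 0.872, -0.1, 0, 0, 0.062],
  [0.383, 0.872, -0.1, 0, 0, 0.062],
  [0.383, 0.872, -0.1, 0, 0, 0.062],
  [0.383, 0.872, -0.1, 0, 0, 0.062],
  [0.383, 0.872, -0.1, 0, 0, 0.062],
  [0.383, 0.872, -0.1, 0, 0, 0.062],
  [0.383, 0.872, -0.1, 0, 0, 0.062],
  [0.383, 0.872, -0.1, 0, 0, 0.062],
  [0.383, 0.872, -0.1, 0, 0, 0.062],
  [0.383, 0.872, -0.1, 0, 0, 0.062],
  [0.383, 0.872, -0.1, 0, 0, 0.062],
])

```text
clock: 2.17
position: [504.2, 106.6, 190.4]
ee_rot: [0.795, -0.607, -0.0, 0.0]
contact_force: [-0.2, -0.0, -0.2]
gripper_width: 51.3
```

```bash
cat > st.py <<'E'
from h import *
np.set_printoptions(precision=4,suppress=True)
s_=arm.read_state(); M=R.from_quat(s_["ee_rot"]).as_matrix()
print(s_["clock"],s_["joints"],s_["position"],"z",M[:,2],"yawy",np.degrees(np.arctan2(M[1,1],M[0,1])),s_["contact_force"],s_["gripper_width"])
E
python3 st.py; python3 - <<'E'
from h import *
d=arm.get_image("wrist"); crop(d,"w1",0,0,560,420,1)
E
```

```text
2.1667 [ 0.5235  0.2349 -0.3189 -0.0001 -1.018  -0.2569] [504.2163 106.573  190.4348] z [-0.0009 -0.0005 -1.    ] yawy -164.72669208588204 [-0.2189 -0.0422 -0.1823] 51.3190074775616
```

View pics/w1.png

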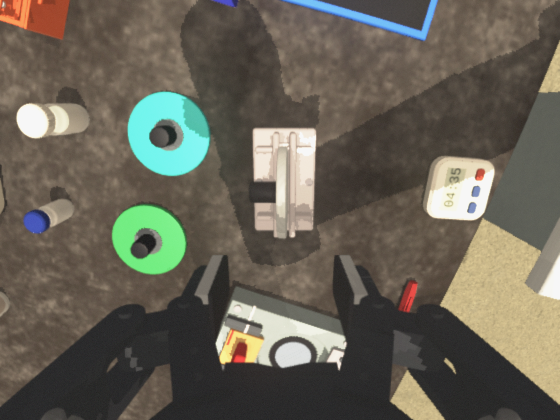

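```bash
python3 st.py; python3 - <<'E'
from ov import *
d=arm.get_image("wrist"); p=[503.4,104.2,.263]; b=(230,110,340,250);k=5
im=cv2.resize(d["image"][b[1]:b[3],b[0]:b[2],::-1],None,fx=k,fy=k,interpolation=cv2.INTER_CUBIC)
for L,col in ((rim(4,39),(0,0,255)),(rim(-4,39),(0,200,0)),(rim(0),(255,255,0)),(rim(30,10),(0,255,255))):
    q=((proj(d,W(p,L))-b[:2]+.5)*k-.5).astype(int); cv2.polylines(im,[q.reshape(-1,1,2)],False,col,1)
cv2.imwrite("pics/w2.png",im)
E
```

```text
2.2167 [ 0.5216  0.2332 -0.3207 -0.0001 -1.0185 -0.2566] [503.4004 105.0215 190.6284] z [-0.0014 -0.0007 -1.    ] yawy -164.8186174911611 [-0.5541 -0.3334  1.0067] 51.07442164029174
```

View pics/w2.png

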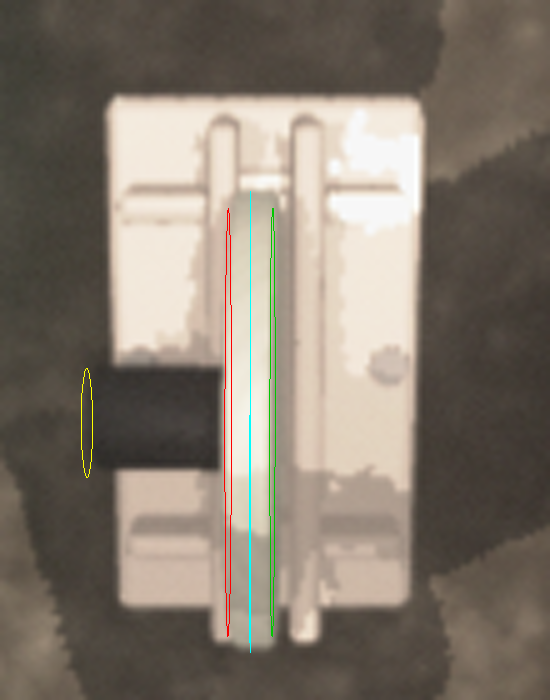

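Call:
step_arm([
  [0, -0.001, -0.08, 0, 0, 0],
  [0, -0.001, -0.16, 0, 0, 0],
  [0, -0.001, -0.22, 0, 0, 0],
  [0, -0.001, -0.27, 0, 0, 0],
  [0, -0.001, -0.3, 0, 0, 0],
  [0, -0.001, -0.318, 0, 0, 0],
  [0, -0.001, -0.318, 0, 0, 0],
])

```text
clock: 2.85
position: [502.4, 102.1, 63.2]
ee_rot: [0.793, -0.609, -0.001, 0.001]
contact_force: [0.2, -0.3, -0.5]
gripper_width: 51.2
```

Call:
step_arm([
  [0, 0, 0, 0, 0, 0],
  [0, 0, 0, 0, 0, 0],
  [0, 0, 0, 0, 0, 0],
  [0, 0, 0, 0, 0, 0],
  [0, 0, 0, 0, 0, 0],
  [0, 0, 0, 0, 0, 0],
  [0, 0, 0, 0, 0, 0],
  [0, 0, 0, 0, 0, 0],
], jaw=-1)

```text
clock: 3.52
position: [503.2, 103.6, 65.2]
ee_rot: [0.794, -0.608, 0.0, 0.0]
contact_force: [-3.0, -0.6, 5.7]
gripper_width: 6.6
```

```bash
python3 st.py; python3 - <<'E'
from h import *
d=arm.get_image("wrist"); crop(d,"w3",0,0,560,420,1)
d=arm.get_image("scene"); crop(d,"s3",180,150,380,300,4)
E
```

```text
3.5167 [ 0.5194  0.3887 -0.4745  0.0003 -0.7078 -0.256 ] [503.2009 103.5741  65.173 ] z [-0.0001 -0.0003 -1.    ] yawy -164.89509141671974 [-3.0105 -0.5634  5.7134] 6.600129824553864
```

View pics/w3.png

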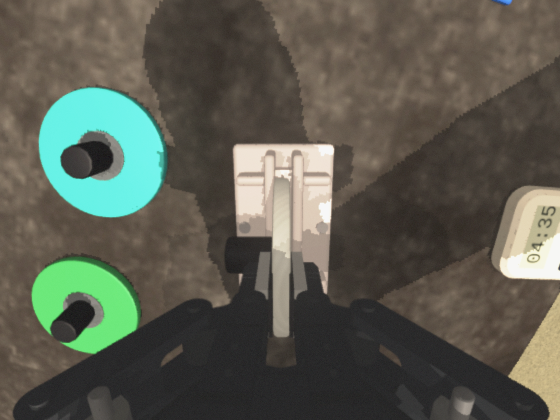

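View pics/s3.png

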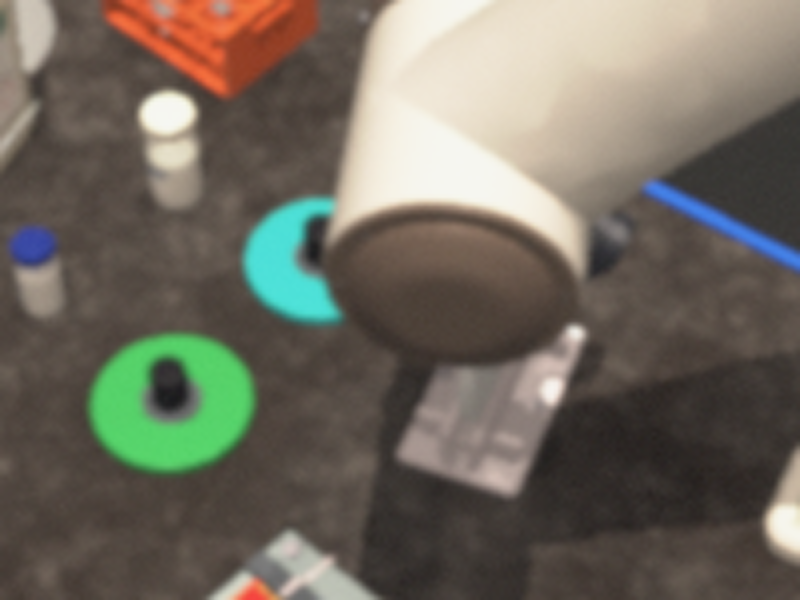

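Call:
step_arm([
  [0, 0, 0.05, 0, 0, 0],
  [0, 0, 0.12, 0, 0, 0],
  [0, 0, 0.2, 0, 0, 0],
  [0, 0, 0.3, 0, 0, 0],
  [0, 0, 0.4, 0, 0, 0],
  [0, 0, 0.5, 0, 0, 0],
  [0, 0, 0.5, 0, 0, 0],
])

```text
clock: 4.2
position: [507.8, 104.9, 273.6]
ee_rot: [0.794, -0.608, 0.005, -0.008]
contact_force: [1.3, 0.0, -0.4]
gripper_width: 6.7
```

Call:
step_arm([
  [-0.04, -0.4, 0, 0, 0, -0.9],
  [-0.04, -0.4, 0, 0, 0, -0.9],
  [-0.04, -0.4, 0, 0, 0, -0.9],
  [-0.04, -0.4, 0, 0, 0, -0.9],
  [-0.04, -0.4, 0, 0, 0, -0.9],
  [-0.04, -0.4, 0, 0, 0, -0.9],
  [-0.04, -0.4, 0, 0, 0, -0.9],
  [-0.04, -0.4, 0, 0, 0, -0.9],
  [-0.04, -0.4, 0, 0, 0, -0.9],
  [-0.04, -0.4, 0, 0, 0, -0.9],
  [-0.04, -0.4, 0, 0, 0, -0.9],
  [-0.04, -0.4, 0, 0, 0, -0.9],
])

```text
clock: 5.2
position: [487.3, -56.2, 263.8]
ee_rot: [-0.206, 0.979, 0.0, 0.0]
contact_force: [0.2, -0.8, -0.9]
gripper_width: 6.7
```

```bash
python3 st.py; python3 - <<'E'
from h import *
d=arm.get_image("wrist"); crop(d,"w4",0,0,560,420,1)
E
```

```text
5.2 [ 0.2168  0.1299 -0.2571 -0.0004 -1.1835 -1.3722] [487.3405 -56.1605 263.8107] z [ 0.0003  0.0004 -1.    ] yawy 113.79358609277153 [ 0.1735 -0.8274 -0.9228] 6.711242365308571
```

View pics/w4.png

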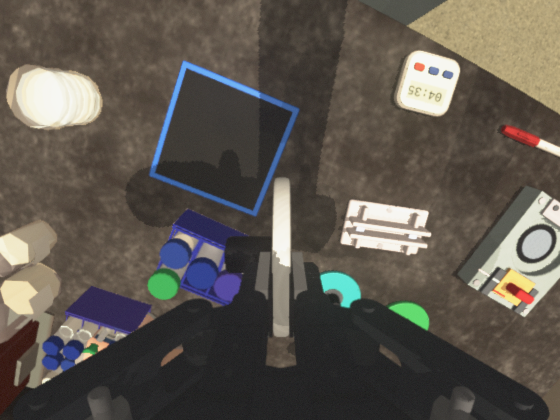

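Call:
step_arm([
  [0, 0, 0, 0, 0, -0.264],
  [0, 0, 0, 0, 0, -0.264],
  [0, 0, 0, 0, 0, -0.264],
  [0, 0, 0, 0, 0, -0.264],
])

```text
clock: 5.58
position: [487.4, -56.2, 263.8]
ee_rot: [-0.001, 1.0, 0.0, 0.0]
contact_force: [-0.3, 0.9, -1.6]
gripper_width: 7.0
```

Call:
step_arm([
  [0, 0, 0, -0.35, 0, 0],
  [0, 0, 0, -0.35, 0, 0],
  [0, 0, 0, -0.35, 0, 0],
  [0, 0, 0, -0.35, 0, 0],
  [0, 0, 0, -0.35, 0, 0],
  [0, 0, 0, -0.35, 0, 0],
])

```text
clock: 6.08
position: [486.9, -55.1, 262.2]
ee_rot: [-0.005, 0.962, -0.273, -0.002]
contact_force: [-0.8, -0.8, -1.5]
gripper_width: 6.6
```

```bash
python3 st.py
```

```text
6.0833 [ 0.488   0.1758 -0.4963  0.5139 -1.2274 -2.3049] [486.8771 -55.1306 262.2092] z [-0.0012 -0.5247 -0.8513] yawy 90.79006640961676 [-0.8197 -0.8343 -1.5257] 6.57739787959861
```

Call:
step_arm([
  [0, 0, 0, -0.2, 0, 0],
  [0, 0, 0, -0.2, 0, 0],
  [0, 0, 0, -0.2, 0, 0],
  [0, 0, 0, -0.2, 0, 0],
])

```text
clock: 6.42
position: [487.2, -55.9, 262.2]
ee_rot: [-0.004, 0.908, -0.419, -0.003]
contact_force: [-0.6, -0.6, -1.0]
gripper_width: 6.5
```

```bash
python3 st.py
```

```text
6.4167 [ 0.5725  0.264  -0.594   0.7141 -1.349  -2.5323] [487.2079 -55.9171 262.2114] z [-0.0017 -0.7612 -0.6485] yawy 90.90522748172963 [-0.6002 -0.593  -0.9693] 6.5025363720418685
```

Call:
step_arm([
  [0, -0.1, -0.1, -0.17, 0, 0],
  [0, -0.188, -0.2, -0.17, 0, 0],
  [0, -0.188, -0.28, -0.17, 0, 0],
  [0, -0.188, -0.34, -0.17, 0, 0],
  [0, -0.188, -0.34, -0.17, 0, 0],
  [0, -0.188, -0.34, -0.17, 0, 0],
])

```text
clock: 6.92
position: [487.7, -132.4, 128.2]
ee_rot: [-0.002, 0.844, -0.536, -0.003]
contact_force: [0.8, 0.1, -0.3]
gripper_width: 6.9
```

```bash
python3 st.py; python3 - <<'E'
from h import *
d=arm.get_image("scene"); crop(d,"s5",100,50,560,400,1.7)
d=arm.get_image("wrist"); crop(d,"w5",0,0,560,420,1)
E
```

```text
6.9167 [ 0.4229  0.538  -0.8569  1.0773 -1.209  -2.9628] [ 487.7046 -132.4151  128.2049] z [-0.0033 -0.9047 -0.426 ] yawy 90.8243493065737 [ 0.81    0.1095 -0.321 ] 6.898775889358847
```

View pics/s5.png

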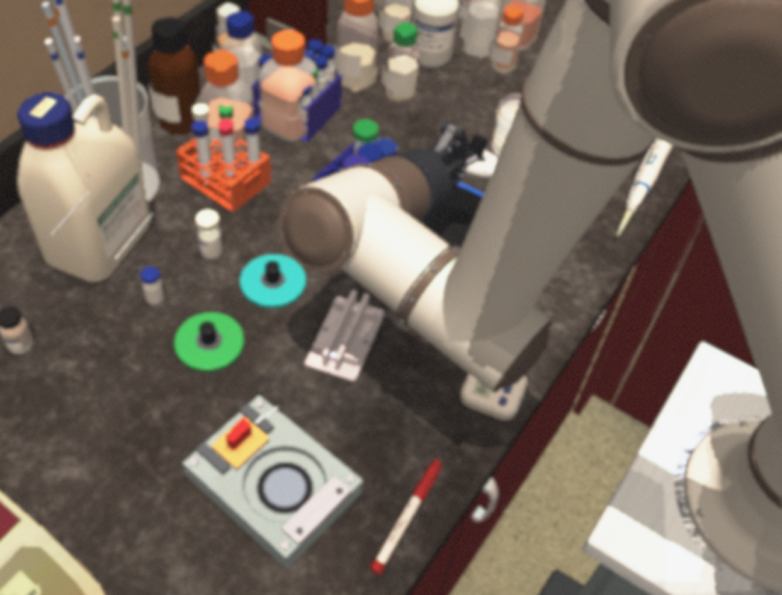

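View pics/w5.png

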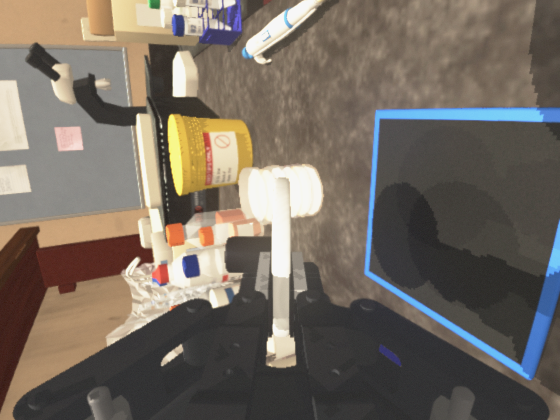

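Call:
step_arm([
  [0, 0, 0, 0, 0, 0.25],
  [0, 0, 0, 0, 0, 0.25],
  [0, 0, 0, 0, 0, 0.25],
  [0, 0, 0, 0, 0, 0.25],
  [0, 0, 0, 0, 0, 0.25],
])

```text
clock: 7.43
position: [510.9, -126.1, 128.3]
ee_rot: [-0.158, 0.828, -0.527, 0.104]
contact_force: [-0.7, -0.9, -0.7]
gripper_width: 7.1
```

```bash
python3 st.py
```

```text
7.4333 [ 0.2547  0.4566 -1.066   1.6767 -1.1292 -3.0946] [ 510.9029 -126.0702  128.2757] z [ 0.3388 -0.8408 -0.4223] yawy 111.15107039238875 [-0.67   -0.8569 -0.7094] 7.095921123546125
```

```bash
cat > kin.py <<'E'
from h import *
from scipy.optimize import least_squares
D=[([-0.98939,0.38558,0.0066,-0.00045,-1.194,-0.25859],[198.086,-592.159,230.206],[-1.60625099e-01,9.87014863e-01,1.08359072e-03,-2.52881224e-04]),
([0.5216,0.2332,-0.3207,-0.0001,-1.0185,-0.2566],[503.4004,105.0215,190.6284],None),
([0.5194,0.3887,-0.4745,0.0003,-0.7078,-0.256],[503.2009,103.5741,65.173],[.794,-.608,0,0]),
([0.2168,0.1299,-0.2571,-0.0004,-1.1835,-1.3722],[487.3405,-56.1605,263.8107],[-.206,.979,0,0]),
([0.488,0.1758,-0.4963,0.5139,-1.2274,-2.3049],[486.8771,-55.1306,262.2092],[-.005,.962,-.273,-.002]),
([0.5725,0.264,-0.594,0.7141,-1.349,-2.5323],[487.2079,-55.9171,262.2114],[-.004,.908,-.419,-.003]),
([0.4229,0.538,-0.8569,1.0773,-1.209,-2.9628],[487.7046,-132.4151,128.2049],[-.002,.844,-.536,-.003]),
([0.2547,0.4566,-1.066,1.6767,-1.1292,-3.0946],[510.9029,-126.0702,128.2757],[-.158,.828,-.527,.104])]
def Rv(v): return R.from_rotvec(v).as_matrix()
ex,ey,ez=np.eye(3)
if __name__=="__main__":
  import itertools
  for ax4 in (ex,ez):
   for s4,s6 in itertools.product((1,-1),(1,-1)):
    Rs=[(Rv(ez*q[0])@Rv(ey*(q[1]-q[2]))@Rv(ax4*s4*q[3])@Rv(-ey*q[4])@Rv(ex*s6*q[5])).T@R.from_quat(o).as_matrix() for q,p,o in D if o]
    R0=R.from_matrix(Rs).mean(); e=[np.degrees((R.from_matrix(x)*R0.inv()).magnitude()) for x in Rs]
    print(ax4,s4,s6,np.round(e,2),R0.as_matrix().round(2).tolist())
E
python3 kin.py
```

```text
[1. 0. 0.] 1 1 [149.18 148.97 119.03  29.39  13.72  30.63  73.93] [[0.58, 0.81, 0.11], [0.62, -0.53, 0.58], [0.53, -0.27, -0.81]]
[1. 0. 0.] 1 -1 [ 45.16  45.18  45.23  22.52  38.19  80.33 150.37] [[0.56, 0.38, 0.74], [-0.76, -0.13, 0.64], [0.34, -0.92, 0.21]]
[1. 0. 0.] -1 1 [ 48.21  47.91 175.85  77.23  51.21   1.94  13.21] [[0.0, 0.0, 1.0], [-0.95, -0.32, 0.0], [0.32, -0.95, 0.0]]
[1. 0. 0.] -1 -1 [0.02 0.03 0.03 0.06 0.05 0.06 0.02] [[0.0, 0.0, 1.0], [-1.0, 0.0, 0.0], [-0.0, -1.0, 0.0]]
[0. 0. 1.] 1 1 [ 52.55  52.46 153.71  79.25  41.23  31.87  79.96] [[0.67, 0.3, 0.68], [-0.74, 0.22, 0.64], [0.04, -0.93, 0.37]]
[0. 0. 1.] 1 -1 [40.38 40.39 40.4   9.35 18.85 45.63 86.99] [[0.48, 0.36, 0.8], [-0.86, 0.35, 0.36], [-0.15, -0.86, 0.48]]
[0. 0. 1.] -1 1 [143.93 143.59  95.01  27.18  13.36  18.41  43.29] [[0.55, 0.08, 0.83], [0.34, -0.93, -0.14], [0.76, 0.36, -0.54]]
[0. 0. 1.] -1 -1 [38.17 38.11 38.2  17.1  24.8  47.15 92.81] [[0.32, -0.06, 0.94], [-0.8, -0.55, 0.23], [0.51, -0.83, -0.23]]
```

```bash
cat >> kin.py <<'E'
R0=np.array([[0,0,1.],[-1,0,0],[0,-1,0]])
def rots(q):
    A=[Rv(ez*q[0])]; A.append(A[-1]@Rv(ey*q[1])); A.append(A[-1]@Rv(-ey*q[2])); A.append(A[-1]@Rv(-ex*q[3])); A.append(A[-1]@Rv(-ey*q[4])); A.append(A[-1]@Rv(-ex*q[5])); return A
# p = ez*d1 + A1*(a1,b,0)+A2*(a2,0,L2)+A3*(L3,0,a3)+A4*(0,b4,c4)+A5*(L5,0,0?)
def rows(q):
    A=rots(q); return np.c_[ez,A[0][:,0],A[0][:,1],A[1][:,0],A[1][:,2],A[2][:,0],A[2][:,2],A[3][:,1],A[4][:,0],A[4][:,2]]
X=np.concatenate([rows(q) for q,p,o in D]); Y=np.concatenate([p for q,p,o in D])
th=np.linalg.lstsq(X,Y,rcond=1e-6)[0]
def fk(q): return rows(q)@th, rots(q)[5]@R0
lo=np.array([-3.14,-1.21,-1.07,-3.16,-2.99,-3.1]); hi=np.array([3.14,2.06,1.41,2.05,-.16,3.1])
def ik(p,Rt,q0,m=0.03):
    def f(q):
        a,b=fk(q); return np.r_[(a-p)/100,R.from_matrix(Rt.T@b).as_rotvec()]
    r=least_squares(f,np.clip(q0,lo+m+.001,hi-m-.001),bounds=(lo+m,hi-m)); return r.x,r.cost
E
cat > t.py <<'E'
from kin import *
print(th.round(1), (X@th-Y).reshape(-1,3).round(1).tolist())
print(np.linalg.svd(X)[1].round(2))
E
python3 t.py
```

```text
[ 160.6   -0.     0.     0.   564.9  421.8   -0.  -159.8  297.7    0. ] [[0.0, 0.0, -0.0], [0.0, 0.0, 0.0], [-0.0, -0.0, -0.0], [-0.0, -0.0, -0.0], [0.0, 0.0, 0.0], [-0.0, -0.0, 0.0], [0.0, 0.0, 0.0], [-0.0, -0.0, -0.0]]
[5.55 5.39 3.83 1.56 1.45 0.78 0.36 0.32 0.19 0.18]
```

```bash
cat > s.py <<'E'
from kin import *
np.set_printoptions(precision=2,suppress=True)
def target(phi,th,center=(485,-137)):
    h=np.array([np.cos(phi),np.sin(phi),0]); d=h*np.cos(th)-ez*np.sin(th); n=h*np.sin(th)+ez*np.cos(th)  # n disc normal
    y=-n; x=np.cross(y,d); Rt=np.c_[x,y,d]
    z=5.5+56*np.sin(th)+4*np.cos(th)
    off=56*np.cos(th)-42
    p=np.array([center[0],center[1],0])-h*off+ez*z
    return p,Rt
if __name__=="__main__":
  rng=np.random.default_rng(0)
  for thd in (25,35):
    for ph in range(-180,180,15):
      p,Rt=target(np.radians(ph),np.radians(thd)); sols=[]
      for k in range(12):
        q,c=ik(p,Rt,rng.uniform(lo,hi))
        if c<1e-6 and not any(np.abs(q-s).max()<.05 for s in sols): sols.append(q)
      for q in sols:
          A=rots(q); el=ez*th[0]+A[1][:,2]*th[4]; w0=el+A[2][:,0]*th[5]; w=w0+A[3][:,1]*th[7]
          print(thd,ph,q,"elbow",el,"w0",w0,"w",w)
E
python3 s.py
```

```text
25 -165 [ 0.13  0.97  0.06  0.13 -1.79 -3.06] elbow [462.38  58.17 479.9 ] w0 [718.46  90.38 146.32] w [754.1  -64.91 158.69]
25 -150 [ 0.22  0.93 -0.09  0.28 -1.66 -2.98] elbow [443.38  97.42 496.84] w0 [656.55 144.26 135.93] w [726.27   2.28 158.68]
25 -135 [ 0.3   0.89 -0.27  0.44 -1.51 -2.95] elbow [418.07 129.7  517.72] w0 [579.96 179.93 131.51] w [682.    59.98 158.68]
25 -120 [ 0.37  0.83 -0.47  0.62 -1.35 -2.97] elbow [389.3  152.14 540.65] w0 [493.67 192.93 134.04] w [624.3  104.24 158.68]
25 -105 [ 0.42  0.78 -0.68  0.86 -1.21 -3.05] elbow [361.51 160.09 564.11] w0 [405.09 179.39 145.04] w [557.12 132.07 158.67]
25 15 [-0.92  0.67 -0.67 -1.85 -1.06  2.89] elbow [ 212.7  -277.19  604.52] w0 [ 272.01 -354.48  194.16] w [ 215.93 -209.11  158.67]
25 30 [-0.85  0.65 -0.5  -1.56 -1.09  2.68] elbow [ 227.97 -257.09  609.02] w0 [ 341.37 -384.98  223.43] w [ 243.75 -276.29  158.67]
25 45 [-0.78  0.68 -0.35 -1.34 -1.2   2.55] elbow [ 253.08 -248.71  600.19] w0 [ 408.51 -401.46  239.08] w [ 288.01 -333.98  158.67]
25 60 [-0.71  0.72 -0.21 -1.16 -1.33  2.49] elbow [ 284.2  -242.49  584
[... 2509 characters left out ...]
84  297.29] w [ 484.99 -384.75  211.72]
35 105 [-0.42  0.78  0.08 -0.69 -1.59  2.5 ] elbow [ 363.99 -160.38  561.76] w0 [ 658.94 -290.34  289.73] w [ 549.11 -376.32  211.72]
35 120 [-0.33  0.83  0.15 -0.57 -1.69  2.6 ] elbow [ 392.9  -135.19  543.34] w0 [ 703.83 -242.18  279.21] w [ 608.87 -351.57  211.72]
35 135 [-0.24  0.86  0.19 -0.45 -1.76  2.72] elbow [ 416.26 -103.17  528.33] w0 [ 736.51 -182.54  265.59] w [ 660.18 -312.2   211.73]
35 150 [-0.15  0.89  0.19 -0.31 -1.79  2.85] elbow [432.21 -66.07 518.32] w0 [ 753.31 -115.16  249.3 ] w [ 699.56 -260.89  211.73]
35 165 [-0.06  0.89  0.16 -0.17 -1.78  2.99] elbow [439.47 -26.29 514.59] w0 [751.71 -44.96 231.66] w [ 724.31 -201.14  211.73]
```

Call:
step_arm([
  [0, 0, 0.1, 0, 0, -0.25],
  [0, 0, 0.1, 0, 0, -0.25],
  [0, 0, 0.1, 0, 0, -0.25],
  [0, 0, 0.1, 0, 0, -0.25],
  [0, 0, 0.1, 0, 0, -0.25],
])

```text
clock: 7.85
position: [513.1, -122.3, 166.1]
ee_rot: [0.008, 0.845, -0.534, -0.001]
contact_force: [0.3, 1.1, -1.3]
gripper_width: 6.7
```

```bash
python3 st.py; cat > go.py <<'E'
from s import *
import sys
np.set_printoptions(precision=3,suppress=True)
def plan(p,Rt,n=1):
    s_=arm.read_state(); P=s_["position"]; M=R.from_quat(s_["ee_rot"])
    print("shift",(p-P)/400,"rot",(R.from_matrix(Rt)*M.inv()).as_rotvec()/(np.pi/2))
    q=s_["joints"]; sl=(R.from_matrix(Rt)*M.inv()).as_rotvec()
    for a in np.linspace(0,1,7)[1:]:
        q,c=ik(P+(p-P)*a,(R.from_rotvec(sl*a)*M).as_matrix(),q,0.0); print(q,c<1e-6)
E
cat > g1.py <<'E'
from go import *
for thd,ph in ((35,-120),(30,-118)):
    p,Rt=target(np.radians(ph),np.radians(thd)); print(p); plan(p+[0,0,80],Rt); plan(p,Rt)
E
python3 g1.py
```

```text
7.85 [ 0.4329  0.5044 -0.7607  1.0216 -1.2737 -2.8603] [ 513.0942 -122.2543  166.1158] z [-0.0099 -0.9031 -0.4294] yawy 88.43456222963665 [ 0.2732  1.1455 -1.3129] 6.717386566497417
[ 486.936 -133.646   40.897]
shift [-0.065 -0.028 -0.113] rot [ 0.105 -0.025 -0.323]
[ 0.429  0.524 -0.711  0.935 -1.285 -2.852] True
[ 0.421  0.543 -0.66   0.854 -1.297 -2.844] True
[ 0.408  0.562 -0.611  0.777 -1.311 -2.837] True
[ 0.391  0.579 -0.562  0.705 -1.327 -2.832] True
[ 0.371  0.596 -0.515  0.636 -1.342 -2.828] True
[ 0.348  0.611 -0.469  0.57  -1.358 -2.826] True
shift [-0.065 -0.028 -0.313] rot [ 0.105 -0.025 -0.323]
[ 0.427  0.545 -0.72   0.944 -1.267 -2.877] True
[ 0.417  0.584 -0.678  0.87  -1.259 -2.889] True
[ 0.403  0.623 -0.635  0.799 -1.25  -2.899] True
[ 0.386  0.66  -0.593  0.73  -1.242 -2.907] True
[ 0.366  0.696 -0.551  0.664 -1.233 -2.912] True
[ 0.343  0.731 -0.509  0.599 -1.225 -2.916] True
[ 488.05  -131.263   36.964]
shift [-0.063 -0.023 -0.123] rot [ 0.051 -0.009 -0.302]
[ 0.432  0.531 -0.715  0.943 -1.292 -2.858] True
[ 0.427  0.557 -0.668  0.87  -1.31  -2.856] True
[ 0.417  0.582 -0.622  0.8   -1.33  -2.855] True
[ 0.405  0.606 -0.576  0.734 -1.35  -2.855] True
[ 0.389  0.629 -0.531  0.672 -1.371 -2.857] True
[ 0.371  0.651 -0.487  0.612 -1.391 -2.859] True
shift [-0.063 -0.023 -0.323] rot [ 0.051 -0.009 -0.302]
[ 0.43   0.552 -0.723  0.952 -1.274 -2.883] True
[ 0.423  0.598 -0.684  0.885 -1.273 -2.902] True
[ 0.413  0.644 -0.644  0.821 -1.271 -2.917] True
[ 0.4    0.688 -0.602  0.758 -1.27  -2.93 ] True
[ 0.385  0.731 -0.559  0.697 -1.268 -2.941] True
[ 0.367  0.774 -0.516  0.638 -1.267 -2.95 ] True
```

Call:
step_arm([
  [-0.06, -0.02, -0.12, 0.05, -0.01, -0.3],
  [-0.06, -0.02, -0.12, 0.05, -0.01, -0.3],
  [-0.06, -0.02, -0.12, 0.05, -0.01, -0.3],
  [-0.06, -0.02, -0.12, 0.05, -0.01, -0.3],
  [-0.06, -0.02, -0.12, 0.05, -0.01, -0.3],
  [-0.06, -0.02, -0.12, 0.05, -0.01, -0.3],
])

```text
clock: 8.35
position: [485.8, -133.7, 117.1]
ee_rot: [0.206, 0.84, -0.487, -0.122]
contact_force: [-0.5, -0.7, -1.4]
gripper_width: 6.9
```

```bash
cat > g2.py <<'E'
from go import *
p,Rt=target(np.radians(-118),np.radians(30)); plan(p,Rt)
d=arm.get_image("top"); crop(d,"t6",180,120,460,330,2.8)
d=arm.get_image("scene"); crop(d,"s6",200,80,480,290,2.8)
E
python3 g2.py
```

```text
shift [ 0.006  0.006 -0.2  ] rot [ 0.001 -0.004 -0.004]
[ 0.369  0.669 -0.501  0.621 -1.367 -2.873] True
[ 0.368  0.689 -0.506  0.624 -1.347 -2.888] True
[ 0.368  0.71  -0.509  0.627 -1.326 -2.904] True
[ 0.368  0.731 -0.512  0.63  -1.306 -2.919] True
[ 0.367  0.752 -0.514  0.634 -1.286 -2.935] True
[ 0.367  0.774 -0.516  0.638 -1.267 -2.95 ] True
```

View pics/t6.png

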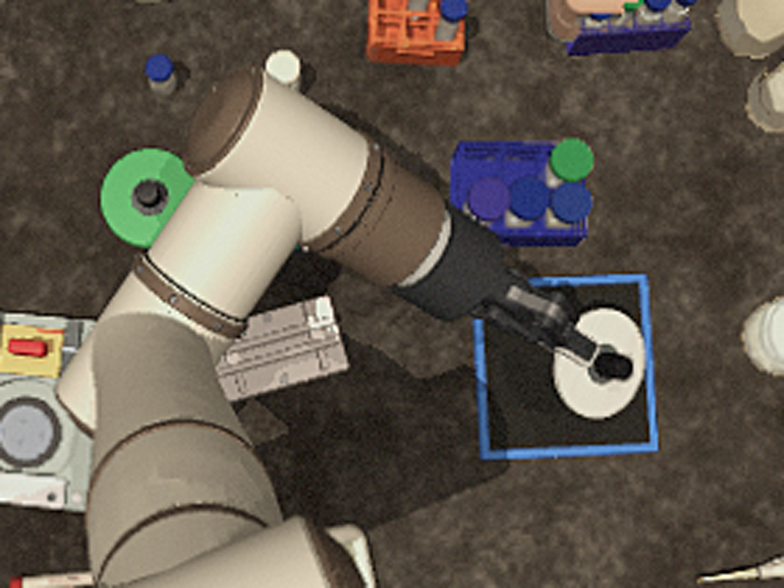

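View pics/s6.png

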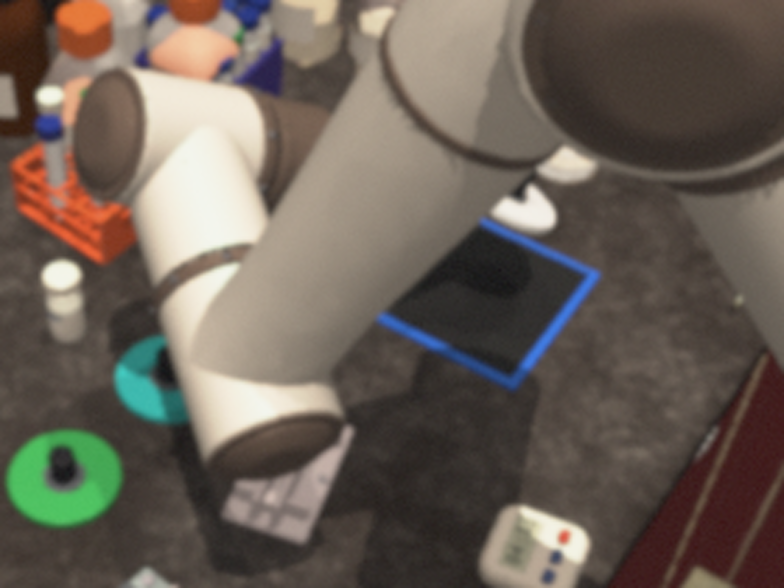

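```bash
cat > g3.py <<'E'
from go import *; import pickle
t,s=pickle.load(open("init.pkl","rb"))
for z in (0,30,60): print(z,onz(t,[[343,206],[390,207],[390,180]],z)[:,:2])
crop(s,"br",270,110,350,190,8)
p,Rt=target(np.radians(-115),np.radians(30),(463,-142)); plan(p,Rt)
E
python3 g3.py
```

```text
0 [[ 590.73   -49.759]
 [ 587.284 -161.988]
 [ 652.695 -164.816]]
30 [[ 585.99   -46.192]
 [ 582.631 -155.615]
 [ 646.407 -158.373]]
60 [[ 581.251  -42.625]
 [ 577.977 -149.242]
 [ 640.118 -151.929]]
shift [-0.047 -0.005 -0.2  ] rot [ 0.002 -0.006  0.029]
[ 0.372  0.662 -0.521  0.627 -1.358 -2.877] True
[ 0.375  0.677 -0.541  0.637 -1.327 -2.897] True
[ 0.377  0.692 -0.56   0.647 -1.297 -2.919] True
[ 0.379  0.708 -0.58   0.659 -1.267 -2.941] True
[ 0.38   0.725 -0.598  0.672 -1.237 -2.963] True
[ 0.382  0.742 -0.616  0.686 -1.207 -2.987] True
```

View pics/br.png

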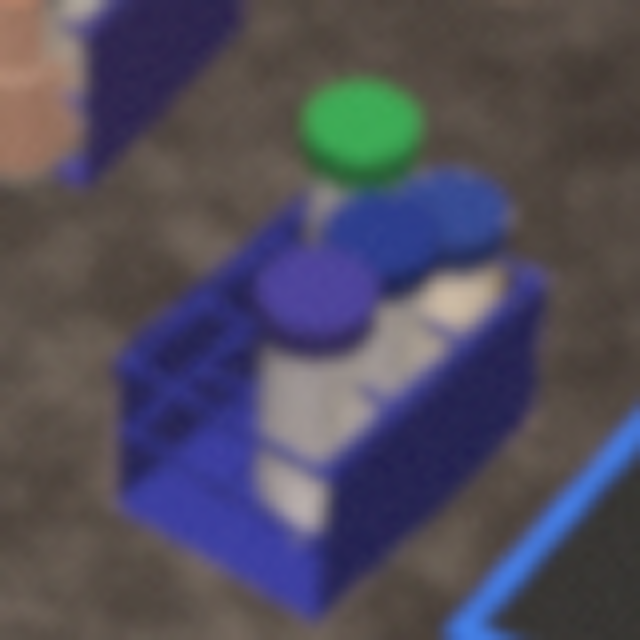

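Call:
step_arm([
  [-0.047, -0.005, -0.06, 0.002, -0.006, 0.029],
  [-0.047, -0.005, -0.12, 0.002, -0.006, 0.029],
  [-0.047, -0.005, -0.16, 0.002, -0.006, 0.029],
  [-0.047, -0.005, -0.18, 0.002, -0.006, 0.029],
  [-0.047, -0.005, -0.19, 0.002, -0.006, 0.029],
  [-0.047, -0.005, -0.195, 0.002, -0.006, 0.029],
  [-0.047, -0.005, -0.195, 0.002, -0.006, 0.029],
])

```text
clock: 9.03
position: [466.7, -135.7, 38.8]
ee_rot: [0.188, 0.846, -0.488, -0.108]
contact_force: [0.7, 0.0, -1.3]
gripper_width: 7.0
```

```bash
cat > g4.py <<'E'
from go import *
p,Rt=target(np.radians(-115),np.radians(30),(463,-142)); plan(p,Rt)
d=arm.get_image("top"); crop(d,"t7",180,120,460,330,2.8)
d=arm.get_image("wrist"); crop(d,"w7",0,0,560,420,1)
E
python3 st.py; python3 g4.py
```

```text
9.0333 [ 0.382   0.7399 -0.6129  0.6839 -1.211  -2.9844] [ 466.701  -135.7304   38.7743] z [-0.3662 -0.7844 -0.5006] yawy 64.8231996447612 [ 0.7238  0.0304 -1.2504] 6.957162436196568
shift [-0.002 -0.001 -0.005] rot [-0.     0.001  0.001]
[ 0.382  0.74  -0.613  0.684 -1.21  -2.985] True
[ 0.382  0.741 -0.614  0.685 -1.21  -2.985] True
[ 0.382  0.741 -0.615  0.685 -1.209 -2.986] True
[ 0.382  0.742 -0.615  0.685 -1.208 -2.986] True
[ 0.382  0.742 -0.616  0.686 -1.208 -2.987] True
[ 0.382  0.742 -0.616  0.686 -1.207 -2.987] True
```

View pics/w7.png

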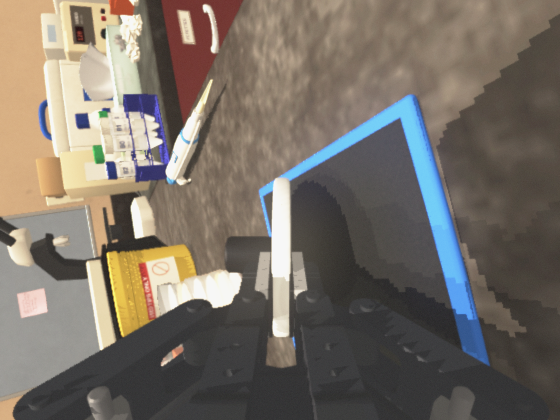

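View pics/t7.png

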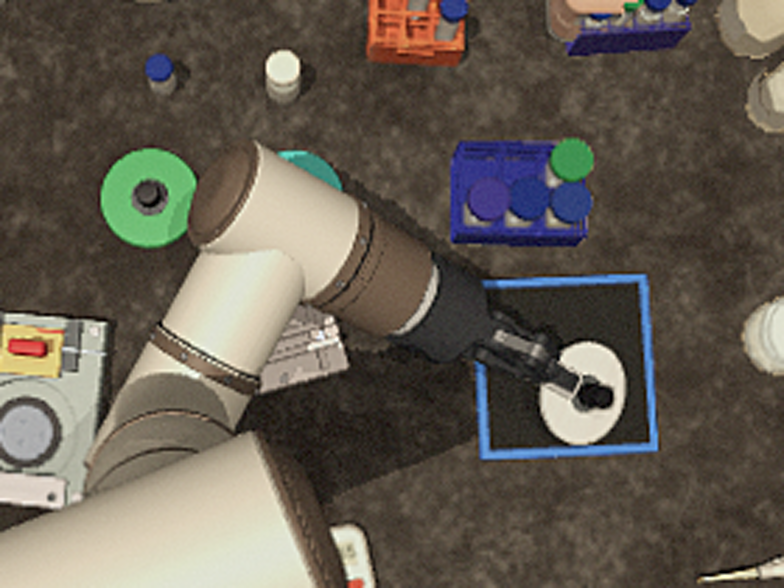

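Call:
step_arm([
  [0, 0, -0.004, 0, 0, 0],
  [0, 0, -0.008, 0, 0, 0],
  [0, 0, -0.008, 0, 0, 0],
])

```text
clock: 9.38
position: [467.0, -135.8, 36.4]
ee_rot: [0.188, 0.845, -0.489, -0.108]
contact_force: [1.1, 2.1, 3.7]
gripper_width: 6.8
```

```bash
python3 st.py
```

```text
9.3833 [ 0.3817  0.7452 -0.6129  0.6863 -1.2089 -2.9888] [ 467.025  -135.8493   36.3673] z [-0.3662 -0.7855 -0.4988] yawy 64.76205169237963 [1.055  2.1104 3.6933] 6.771143925425674
```

Call:
step_arm([
  [0, 0, 0, 0, 0, 0],
  [0, 0, 0, 0, 0, 0],
  [0, 0, 0, 0, 0, 0],
  [0, 0, 0, 0, 0, 0],
], jaw=-0.45)

```text
clock: 9.72
position: [466.5, -135.9, 35.0]
ee_rot: [0.188, 0.845, -0.488, -0.108]
contact_force: [-0.3, -0.4, -0.7]
gripper_width: 23.4
```

```bash
python3 st.py;python3 - <<'E'
from h import *
d=arm.get_image("top"); crop(d,"t8",320,180,440,300,5)
d=arm.get_image("wrist"); crop(d,"w8",0,0,560,420,1)
E
```

```text
9.7167 [ 0.3812  0.7463 -0.6137  0.6853 -1.2054 -2.9887] [ 466.4766 -135.8883   34.9812] z [-0.367  -0.7839 -0.5007] yawy 64.8286052565545 [-0.3085 -0.3627 -0.7199] 23.379165469104
```

View pics/w8.png

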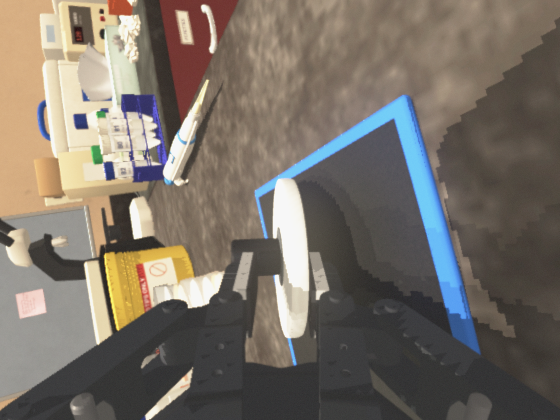

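View pics/t8.png

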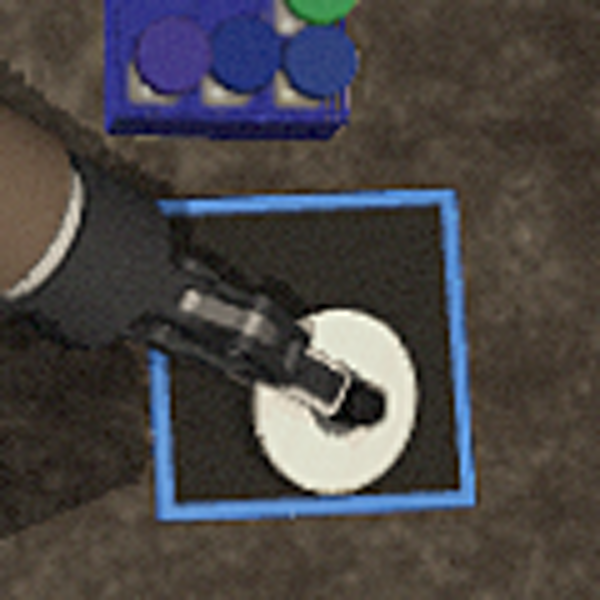

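Call:
step_arm([
  [0.015, 0.031, 0.02, 0, 0, 0],
  [0.04, 0.086, 0.055, 0, 0, 0],
  [0.075, 0.16, 0.102, 0, 0, 0],
  [0.092, 0.196, 0.125, 0, 0, 0],
  [0.092, 0.196, 0.2, 0, 0, 0],
])

```text
clock: 10.23
position: [504.7, -54.9, 113.5]
ee_rot: [0.186, 0.846, -0.488, -0.108]
contact_force: [0.4, 0.0, -0.1]
gripper_width: 24.0
```

```bash
python3 st.py;python3 - <<'E'
from h import *
d=arm.get_image("top"); crop(d,"t9",320,180,440,300,5)
E
```

```text
10.2333 [ 0.4994  0.6833 -0.4096  0.5453 -1.4474 -2.8616] [504.7273 -54.8599 113.5458] z [-0.3652 -0.7856 -0.4995] yawy 65.18756713277178 [ 0.4231  0.0218 -0.0867] 23.96976967897759
```

View pics/t9.png

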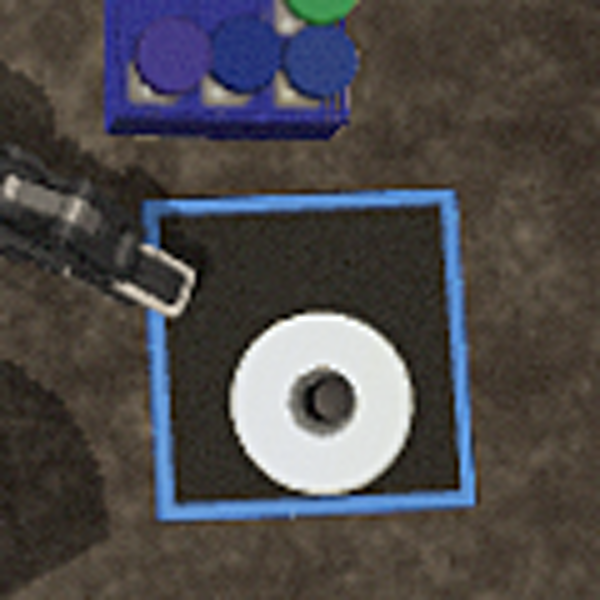

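```bash
cat > g5.py <<'E'
from go import *
t=arm.get_image("top"); im=t["image"]; 
m=(im[:,:,0]>150)&(im[:,:,1]>150)&(im[:,:,2]>140); m[:, :360]=0; m[:,410:]=0; m[:238]=0; m[285:]=0
c,_=cv2.findContours(m.astype(np.uint8),cv2.RETR_EXTERNAL,cv2.CHAIN_APPROX_NONE); c=max(c,key=cv2.contourArea)
e=cv2.fitEllipse(c); print(e); C=onz(t,[e[0]],9)[0]; print("disc",C)
print("knobtop",onz(t,[[ (330+.5)/5-.5+320,(395+.5)/5-.5+180]],39))
def down(yaw): # tool y at yaw
    y=np.array([np.cos(yaw),np.sin(yaw),0]); return np.c_[np.cross(y,-ez),y,-ez]
if __name__=="__main__":
  for yw in (84,-96):
    for p in ([C[0],C[1],100],[433,309,60]):
        q,cc=ik(np.array(p),down(np.radians(yw)),[0.4,.5,-.3,0,-1,-1.5 if yw>0 else 1.5]); print(yw,q,cc)
    Rt=Rv(ey*-0.28)@down(np.radians(yw)); q,cc=ik(np.array([433,309,60]),Rt,q); print("tilt",q,cc)
  p=np.array([C[0],C[1],120.]); plan(p,down(np.radians(84))); plan(p,down(np.radians(-96)))
E
python3 g5.py
```

```text
((383.83416748046875, 260.2361755371094), (35.02165985107422, 35.41997528076172), 134.11212158203125)
disc [ 460.976 -140.895    9.   ]
knobtop [[ 463.107 -139.176   39.   ]]
84 [ 0.041  0.292 -0.513 -0.    -0.766 -1.717] 2.029310731544446e-27
84 [ 0.925  0.421 -0.435 -0.    -0.715 -2.6  ] 3.449231991733719e-28
tilt [ 0.994  0.356 -0.725  0.462 -0.401 -3.07 ] 0.0022922253315211054
-96 [ 0.041  0.292 -0.513 -0.    -0.766  1.425] 1.1163767469098031e-27
-96 [ 0.925  0.421 -0.435 -0.    -0.715  0.541] 9.769494532082564e-31
tilt [ 0.96   0.34  -0.845  0.812 -0.317 -0.261] 1.2425759612791045e-21
shift [-0.111 -0.212  0.005] rot [ 0.643 -0.175  0.193]
[ 0.462  0.573 -0.478  0.542 -1.296 -2.774] True
[ 0.412  0.477 -0.535  0.522 -1.148 -2.662] True
[ 0.347  0.392 -0.574  0.472 -1.01  -2.514] True
[ 0.266  0.325 -0.585  0.375 -0.894 -2.314] True
[ 0.166  0.28  -0.557  0.214 -0.822 -2.045] True
[ 0.041  0.263 -0.49  -0.    -0.818 -1.717] True
shift [-0.111 -0.212  0.005] rot [-0.24  -0.881 -1.569]
[ 0.394  0.689 -0.256  0.368 -1.54  -3.1  ] False
[ 0.247  0.661 -0.122  0.16  -1.574 -3.1  ] False
[ 0.08   0.579 -0.084 -0.054 -1.488 -3.1  ] False
[-0.143  0.43  -0.178 -0.354 -1.218 -3.1  ] False
[-0.355  0.262 -0.41  -0.792 -0.779 -3.1  ] False
[-0.368  0.147 -0.615 -1.335 -0.242 -3.1  ] False
```

Call:
step_arm([
  [-0.055, -0.106, 0.08, 0.32, -0.087, 0.096],
  [-0.055, -0.106, 0.1, 0.32, -0.087, 0.096],
  [-0.111, -0.212, 0.1, 0.643, -0.175, 0.193],
  [-0.111, -0.212, 0.1, 0.643, -0.175, 0.193],
  [-0.111, -0.212, 0.1, 0.643, -0.175, 0.193],
  [-0.111, -0.212, 0.1, 0.643, -0.175, 0.193],
  [-0.111, -0.212, 0.1, 0.643, -0.175, 0.193],
  [-0.111, -0.212, 0.1, 0.643, -0.175, 0.193],
  [-0.111, -0.212, 0.1, 0.643, -0.175, 0.193],
  [-0.111, -0.212, 0.1, 0.643, -0.175, 0.193],
  [-0.111, -0.212, 0.1, 0.643, -0.175, 0.193],
  [-0.111, -0.212, 0.1, 0.643, -0.175, 0.193],
], jaw=0.1)

```text
clock: 11.33
position: [458.2, -142.5, 154.6]
ee_rot: [0.051, 0.999, -0.003, -0.003]
contact_force: [0.2, 0.7, -0.6]
gripper_width: 47.2
```

Call:
step_arm([
  [0, 0, 0, 0, 0, 0.9],
  [0, 0, 0, 0, 0, 0.9],
  [0, 0, 0, 0, 0, 0.9],
  [0, 0, 0, 0, 0, 0.9],
  [0, 0, 0, 0, 0, 0.9],
  [0, 0, 0, 0, 0, 0.9],
  [0, 0, 0, 0, 0, 0.9],
  [0, 0, 0, 0, 0, 0.9],
  [0, 0, 0, 0, 0, 0.9],
  [0, 0, 0, 0, 0, 0.9],
  [0, 0, 0, 0, 0, 0.9],
  [0, 0, 0, 0, 0, 0.9],
])

```text
clock: 12.33
position: [458.4, -141.4, 154.3]
ee_rot: [-0.613, 0.79, -0.003, -0.002]
contact_force: [0.5, 0.5, 1.0]
gripper_width: 47.1
```

Call:
step_arm([
  [0, 0, 0, 0, 0, 0.9],
  [0, 0, 0, 0, 0, 0.9],
  [0, 0, 0, 0, 0, 0.9],
  [0, 0, 0, 0, 0, 0.9],
  [0, 0, 0, 0, 0, 0.9],
  [0, 0, 0, 0, 0, 0.9],
  [0, 0, 0, 0, 0, 0.9],
  [0, 0, 0, 0, 0, 0.9],
  [0, 0, 0, 0, 0, 0.9],
  [0, 0, 0, 0, 0, 0.9],
  [0, 0, 0, 0, 0, 0.9],
  [0, 0, 0, 0, 0, 0.9],
])

```text
clock: 13.33
position: [458.4, -141.4, 154.3]
ee_rot: [0.979, -0.203, 0.001, -0.001]
contact_force: [0.1, 0.4, -0.1]
gripper_width: 46.8
```

```bash
python3 st.py; python3 - <<'E'
from h import *
w=arm.get_image("wrist"); crop(w,"w10",130,100,430,400,2)
a=np.linspace(0,6.28,60)
s=arm.read_state()
im=w["image"][:,:,::-1].copy()
for c,z,r in (((461,-140.9),13,40),((461,-140.9),39,10)):
    q=proj(w,np.c_[c[0]+r*np.cos(a),c[1]+r*np.sin(a),0*a+z]).astype(int); cv2.polylines(im,[q.reshape(-1,1,2)],True,(0,0,255),1)
cv2.imwrite("pics/w10.png",cv2.resize(im[50:300,150:450],None,fx=2.6,fy=2.4))
E
```

```text
13.3333 [ 0.0399  0.2141 -0.4517 -0.0009 -0.9024  1.122 ] [ 458.4181 -141.4194  154.2529] z [ 0.0026  0.0008 -1.    ] yawy -113.46082031360577 [ 0.074   0.425  -0.0872] 46.84244791937866
```

View pics/w10.png

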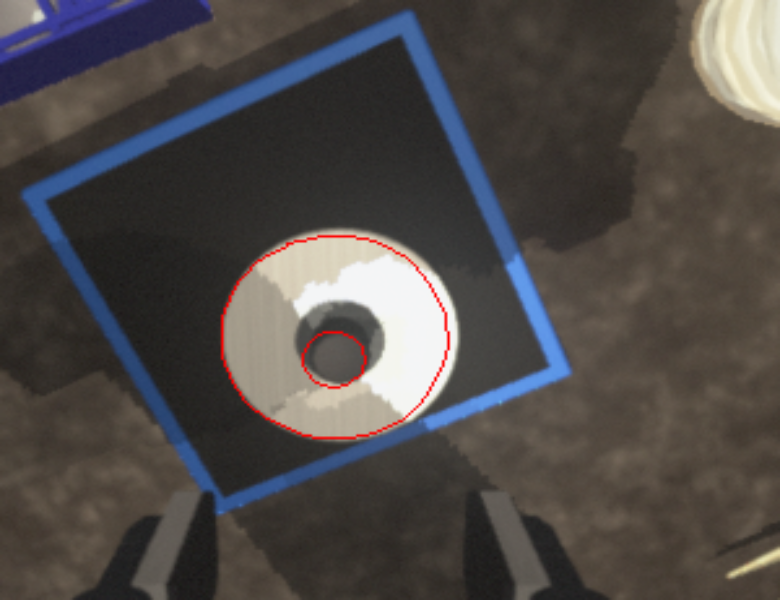

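Call:
step_arm([
  [0.008, 0.001, -0.08, 0, 0, 0.194],
  [0.008, 0.001, -0.16, 0, 0, 0.194],
  [0.008, 0.001, -0.22, 0, 0, 0.194],
  [0.008, 0.001, -0.27, 0, 0, 0.194],
  [0.008, 0.001, -0.31, 0, 0, 0.194],
  [0.008, 0.001, -0.335, 0, 0, 0.194],
  [0.008, 0.001, -0.344, 0, 0, 0.194],
  [0.008, 0.001, -0.344, 0, 0, 0.194],
])

```text
clock: 14.05
position: [461.2, -141.3, 16.3]
ee_rot: [0.998, -0.055, 0.0, -0.002]
contact_force: [0.4, -0.4, 0.8]
gripper_width: 46.8
```

```bash
python3 st.py; python3 - <<'E'
from h import *
w=arm.get_image("wrist"); crop(w,"w11",130,150,430,420,2)
E
```

```text
14.05 [ 0.0383  0.43   -0.5905 -0.0062 -0.5494  1.4272] [ 461.2415 -141.2553   16.3417] z [ 0.0008  0.0033 -1.    ] yawy -96.33487198232562 [ 0.3806 -0.417   0.7725] 46.84962325614776
```

View pics/w11.png

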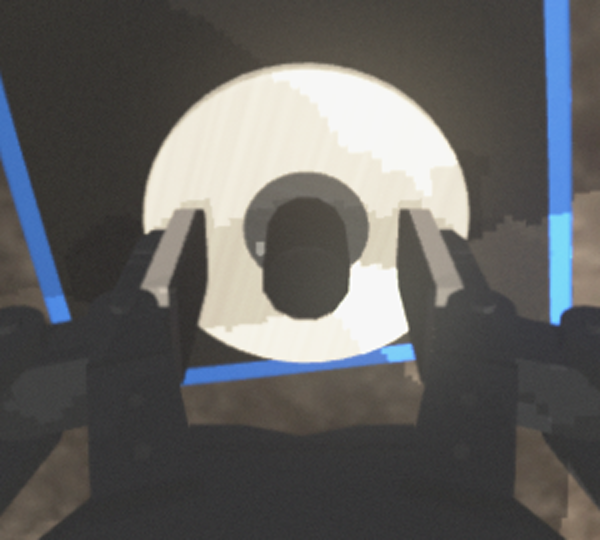

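Call:
step_arm([
  [0, 0, 0, 0, 0, 0],
  [0, 0, 0, 0, 0, 0],
  [0, 0, 0, 0, 0, 0],
  [0, 0, 0, 0, 0, 0],
  [0, 0, 0, 0, 0, 0],
  [0, 0, 0, 0, 0, 0],
], jaw=-1)

```text
clock: 14.6
position: [462.8, -141.8, 18.7]
ee_rot: [0.998, -0.056, 0.003, -0.002]
contact_force: [-1.3, 2.8, 6.2]
gripper_width: 17.9
```

```bash
python3 st.py; python3 - <<'E'
from h import *
w=arm.get_image("wrist"); crop(w,"w12",130,150,430,420,2)
E
```

```text
14.6 [ 0.0368  0.4259 -0.5883 -0.007  -0.5501  1.4286] [ 462.7867 -141.7628   18.6527] z [ 0.0065  0.0039 -1.    ] yawy -96.37296211004222 [-1.2589  2.8095  6.2287] 17.907509170295256
```

View pics/w12.png

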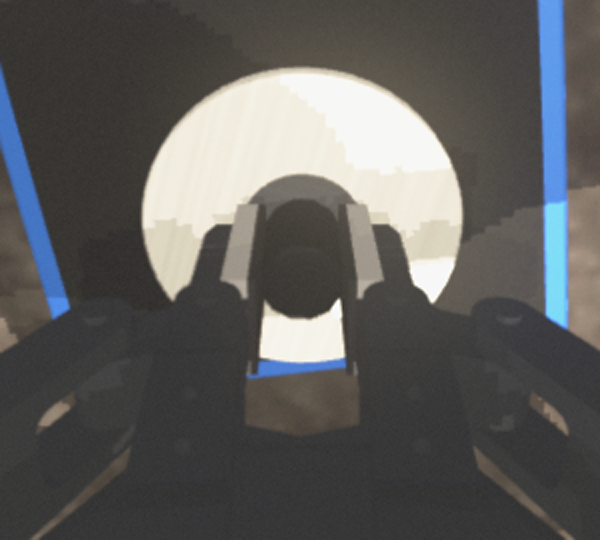

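Call:
step_arm([
  [0, 0, 0.03, 0, 0, 0],
  [0, 0, 0.1, 0, 0, 0],
  [0, 0, 0.2, 0, 0, 0],
  [0, 0, 0.27, 0, 0, 0],
  [0, 0, 0.27, 0, 0, 0],
  [0, 0, 0.27, 0, 0, 0],
])

```text
clock: 15.15
position: [462.9, -141.8, 127.3]
ee_rot: [0.998, -0.056, 0.004, -0.002]
contact_force: [0.3, 0.0, -2.3]
gripper_width: 18.2
```

```bash
python3 st.py; python3 - <<'E'
from h import *
w=arm.get_image("wrist"); crop(w,"w13",130,150,430,420,2)
im=w["image"]; s=arm.read_state(); M=R.from_quat(s["ee_rot"]).as_matrix(); P=s["position"]
a=np.linspace(0,2*np.pi,90)
o=im[:,:,::-1].copy()
for off,r,col in ((5.65,42,(0,0,255)),(9.65,42,(0,255,0)),(-20.35,10,(0,255,255))):
    L=P+off*M[:,2]+r*(np.cos(a)[:,None]*M[:,0]+np.sin(a)[:,None]*M[:,1])
    cv2.polylines(o,[proj(w,L).round().astype(int).reshape(-1,1,2)],True,col,1)
cv2.imwrite("pics/w13.png",cv2.resize(o[150:420,130:430],None,fx=2.2,fy=2.2))
print(M)
E
```

```text
15.15 [ 0.0365  0.2531 -0.4788 -0.0054 -0.8295  1.426 ] [ 462.9057 -141.8247  127.2692] z [ 0.0092  0.0044 -0.9999] yawy -96.41826119960398 [ 0.2847  0.0041 -2.3297] 18.215354465483188
[[ 0.99368141 -0.11211877  0.00516027]
 [-0.11214251 -0.99368164  0.00456652]
 [ 0.00461567 -0.00511636 -0.99997626]]
```

View pics/w13.png

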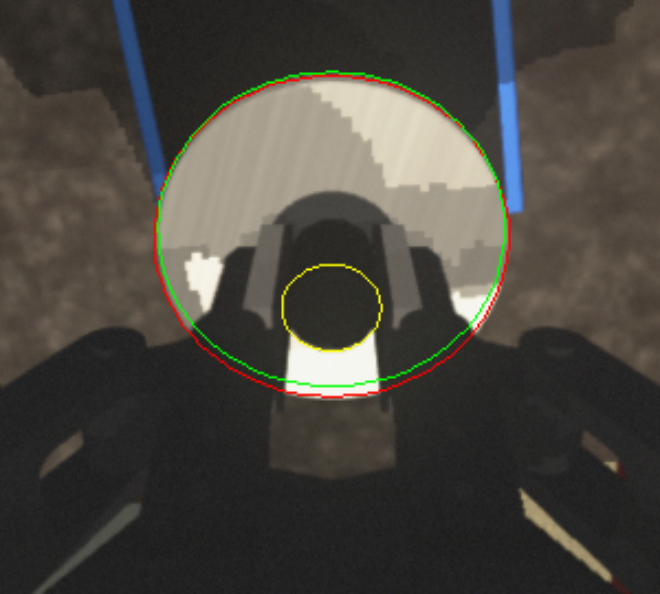

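```bash
cat > cell.py <<'E'
from go import *
from g5down import down
S=np.array([433.34,309.3,18.]); psi=-.1046
Rc=Rv(ez*psi)
def pose(cx,cz,al,h=9.65,cy=0):
    al=np.radians(al); n=np.array([-np.sin(al),0,np.cos(al)])
    p=S+Rc@(np.array([cx,cy,cz])+h*n)
    Rt=Rc@Rv(-ey*al)@down(-np.pi/2)
    return p,Rt
E
cat > g5down.py <<'E'
from kin import *
def down(yaw):
    y=np.array([np.cos(yaw),np.sin(yaw),0]); return np.c_[np.cross(y,-ez),y,-ez]
E
cat > c1.py <<'E'
from cell import *
p,Rt=pose(9.3,60,0); print(p); plan(p,Rt)
q=np.array([.91,.33,-.38,0,-.86,.53])
for a in ((9.3,60,0),(9.3,50,8),(9.3,50,17),(9.3,30,17),(9.3,15.5,17),(-2.2,15.5,17),(-1.5,9,8),(-.5,4,0)):
    q,c=ik(*pose(*a),q,0.0); A=rots(q); el=ez*th[0]+A[1][:,2]*th[4]; w0=el+A[2][:,0]*th[5]; w=w0+A[3][:,1]*th[7]
    print(a,pose(*a)[0],q,c<1e-6,w0,w)
E
python3 c1.py
```

```text
[442.589 308.329  87.65 ]
shift [-0.048  1.125 -0.095] rot [-0.003  0.003  0.005]
[ 0.206  0.233 -0.534 -0.004 -0.799  1.257] True
[ 0.376  0.23  -0.56  -0.002 -0.776  1.087] True
[ 0.537  0.246 -0.558 -0.001 -0.763  0.926] True
[ 0.681  0.281 -0.528 -0.    -0.759  0.782] True
[ 0.805  0.331 -0.471  0.    -0.767  0.659] True
[ 0.909  0.392 -0.39   0.    -0.789  0.557] True
(9.3, 60, 0) [442.589 308.329  87.65 ] [ 0.909  0.392 -0.39  -0.    -0.789  0.557] True [316.492 406.481 385.393] [442.584 308.303 385.393]
(9.3, 50, 8) [441.253 308.469  77.556] [ 0.976  0.365 -0.561  0.222 -0.59   0.309] True [255.187 376.833 351.211] [400.048 312.767 372.398]
(9.3, 50, 17) [439.783 308.624  77.228] [ 0.988  0.326 -0.794  0.721 -0.404 -0.183] True [200.747 304.42  316.017] [353.233 317.682 361.959]
(9.3, 30, 17) [439.783 308.624  57.228] [ 0.951  0.355 -0.843  0.872 -0.339 -0.308] True [203.347 284.683 297.438] [353.237 317.682 341.96 ]
(9.3, 15.5, 17) [439.783 308.624  42.728] [ 0.906  0.375 -0.881  1.033 -0.292 -0.433] True [208.283 265.464 285.053] [353.241 317.683 327.462]
(-2.2, 15.5, 17) [428.346 309.824  42.728] [ 0.92   0.365 -0.901  1.056 -0.291 -0.471] True [198.79  260.993 285.824] [341.805 318.884 327.461]
(-1.5, 9, 8) [430.513 309.597  36.556] [ 0.991  0.419 -0.636  0.279 -0.467  0.229] True [239.838 366.117 309.741] [389.31  313.895 331.4  ]
(-0.5, 4, 0) [432.843 309.352  31.65 ] [ 0.926  0.464 -0.459  0.    -0.648  0.541] True [305.159 405.431 329.395] [432.84  309.328 329.395]
```

Call:
step_arm([
  [-0.005, 0.05, 0, 0, 0, 0],
  [-0.01, 0.14, 0, 0, 0, 0],
  [-0.015, 0.24, 0, 0, 0, 0],
  [-0.018, 0.34, 0, 0, 0, 0],
  [-0.022, 0.44, 0, 0, 0, 0],
  [-0.026, 0.54, 0, 0, 0, 0],
  [-0.03, 0.64, 0, 0, 0, 0],
  [-0.034, 0.74, 0, 0, 0, 0],
  [-0.038, 0.84, 0, 0, 0, 0],
  [-0.042, 0.94, 0, 0, 0, 0],
  [-0.046, 1, 0, 0, 0, 0],
  [-0.048, 1, 0, 0, 0, 0],
])

```text
clock: 16.2
position: [442.6, 262.1, 123.7]
ee_rot: [0.999, -0.053, 0.002, -0.002]
contact_force: [0.8, -0.4, -2.1]
gripper_width: 17.8
```

Call:
step_arm([
  [0, 0.06, 0, 0, 0, 0],
  [0, 0.1, 0, 0, 0, 0],
  [0, 0.125, 0, 0, 0, 0],
  [0, 0.125, 0, 0, 0, 0],
  [0, 0.125, 0, 0, 0, 0],
])

```text
clock: 16.62
position: [442.6, 307.6, 124.8]
ee_rot: [0.998, -0.056, 0.002, -0.001]
contact_force: [0.1, -0.3, -1.6]
gripper_width: 17.9
```

```bash
cat > c2.py <<'E'
from cell import *
p,Rt=pose(9.3,50,17); plan(p,Rt)
w=arm.get_image("wrist"); crop(w,"w14",0,0,560,420,1)
t=arm.get_image("top"); crop(t,"t14",150,210,310,310,5)
E
python3 st.py; python3 c2.py
```

```text
16.6167 [ 0.909   0.3424 -0.3535  0.0013 -0.8711  0.5495] [442.5799 307.6458 124.7821] z [ 0.0032  0.0024 -1.    ] yawy -96.38250224290861 [ 0.0897 -0.2984 -1.5892] 17.875913302462934
shift [-0.007  0.002 -0.119] rot [-0.022 -0.186  0.004]
[ 0.934  0.336 -0.412  0.061 -0.795  0.484] True
[ 0.958  0.331 -0.475  0.133 -0.718  0.405] True
[ 0.98   0.328 -0.543  0.222 -0.64   0.308] True
[ 0.998  0.327 -0.618  0.337 -0.561  0.186] True
[ 1.004  0.326 -0.701  0.494 -0.481  0.028] True
[ 0.988  0.326 -0.794  0.721 -0.404 -0.183] True
```

View pics/w14.png

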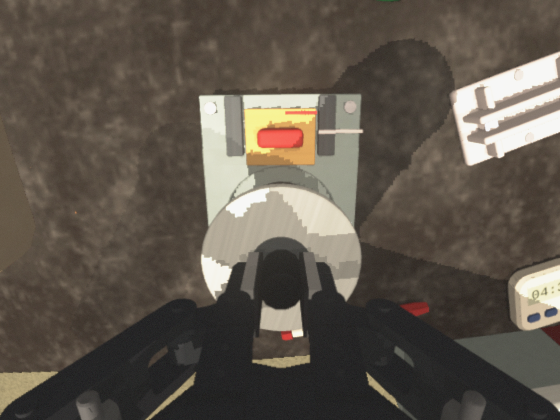

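View pics/t14.png

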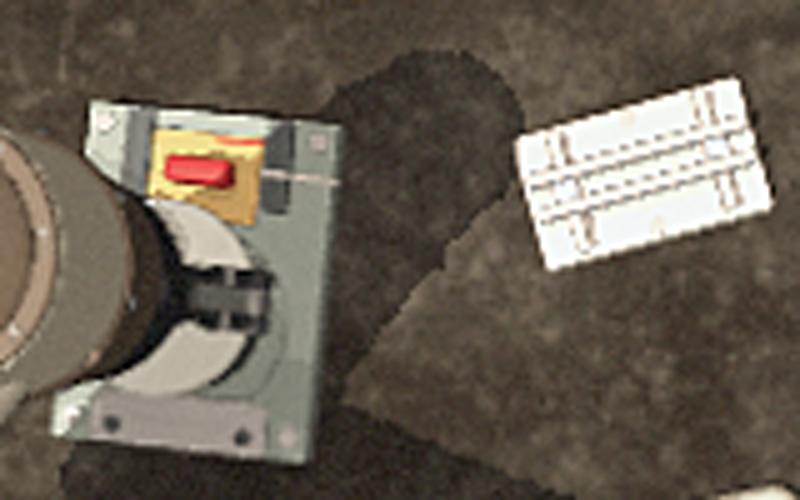

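```bash
python3 - <<'E'
from cell import *
w=arm.get_image("wrist"); crop(w,"w15",180,80,380,230,4)
def cp(l): return (S*[1,1,0]+(np.array(l,float))@Rc.T)
print(proj(w,cp([[96,58,30],[96,-58,30],[0,58,30],[0,-58,30]])))
print(onz(w,[[200,95],[361,95]],30))
E
```

```text
[[196.376  94.359]
 [359.515  92.878]
 [206.158 221.504]
 [352.237 220.535]]
[[534.116 354.453  30.   ]
 [521.207 240.61   30.   ]]
```

View pics/w15.png

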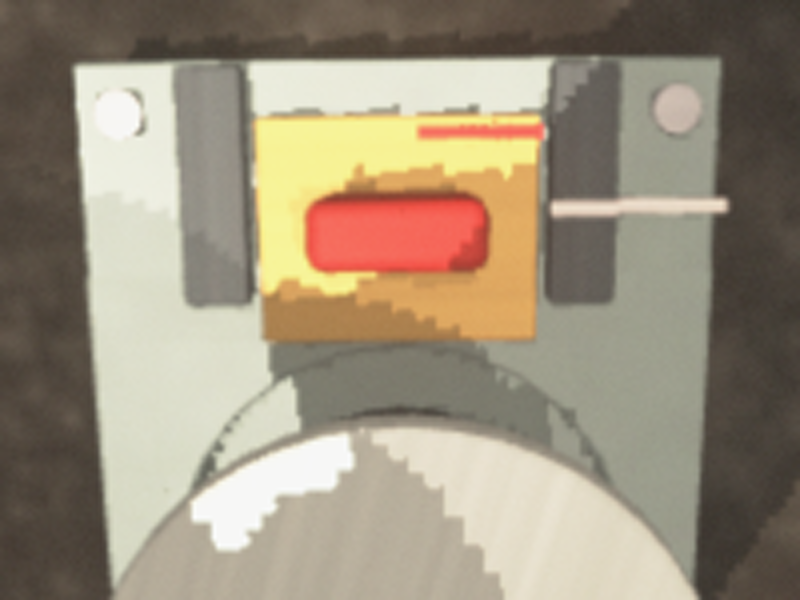

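```bash
sed -i 's/S=np.array.*; psi/S=np.array([432.9,308.7,18.]); psi/' cell.py; cat > c3.py <<'E'
from cell import *
w=arm.get_image("wrist")
px=[[(400)/4+180,340/4+80],[400/4+180,116/4+80],[400/4+180,232/4+80]]
for p,z in zip(px,(37,37,61)): print((onz(w,[p],z)[0]-S)@Rc)
print("redline",(onz(w,[[500/4+180,132/4+80]],37)[0]-S)@Rc,"white",(onz(w,[[640/4+180,206/4+80]],30)[0]-S)@Rc,(onz(w,[[640/4+180,206/4+80]],37)[0]-S)@Rc)
p,Rt=pose(9.3,50,17); plan(p,Rt)
E
python3 c3.py
```

```text
[46.289 -0.463 19.   ]
[85.619 -0.811 19.   ]
[67.714 -0.781 43.   ]
redline [ 82.8   -18.245  19.   ] white [ 69.542 -44.508  12.   ] [ 70.003 -43.258  19.   ]
shift [-0.009  0.002 -0.121] rot [-0.023 -0.185  0.005]
[ 0.933  0.334 -0.413  0.061 -0.795  0.484] True
[ 0.958  0.329 -0.476  0.133 -0.718  0.405] True
[ 0.98   0.327 -0.544  0.222 -0.64   0.308] True
[ 0.997  0.325 -0.619  0.337 -0.56   0.185] True
[ 1.004  0.325 -0.703  0.495 -0.48   0.027] True
[ 0.988  0.325 -0.796  0.723 -0.403 -0.185] True
```

Call:
step_arm([
  [-0.001, 0, 0, -0.005, -0.04, 0.001],
  [-0.003, 0, 0, -0.01, -0.08, 0.002],
  [-0.005, 0.001, 0, -0.014, -0.12, 0.003],
  [-0.007, 0.001, 0, -0.019, -0.155, 0.004],
  [-0.009, 0.002, 0, -0.023, -0.185, 0.005],
  [-0.009, 0.002, -0.06, -0.023, -0.185, 0.005],
  [-0.009, 0.002, -0.121, -0.023, -0.185, 0.005],
  [-0.009, 0.002, -0.121, -0.023, -0.185, 0.005],
])

```text
clock: 17.48
position: [437.4, 304.9, 73.6]
ee_rot: [0.988, -0.051, 0.146, 0.012]
contact_force: [0.1, -1.0, -0.8]
gripper_width: 18.1
```

```bash
cat > c4.py <<'E'
from cell import *
w=arm.get_image("wrist"); crop(w,"w16",0,0,560,420,1)
p,Rt=pose(9.3,16.5,17); plan(p,Rt)
E
python3 st.py; python3 c4.py
```

```text
17.4833 [ 0.9871  0.329  -0.8022  0.7251 -0.4026 -0.1852] [437.4124 304.8953  73.5716] z [ 0.2863 -0.038  -0.9574] yawy -95.93042097359395 [ 0.1396 -0.9947 -0.7628] 18.092007677650603
shift [ 0.002  0.005 -0.079] rot [ 0.004 -0.002 -0.   ]
[ 0.979  0.335 -0.811  0.757 -0.387 -0.212] True
[ 0.969  0.343 -0.824  0.798 -0.368 -0.247] True
[ 0.958  0.351 -0.838  0.844 -0.35  -0.285] True
[ 0.944  0.358 -0.852  0.896 -0.331 -0.327] True
[ 0.928  0.366 -0.866  0.956 -0.313 -0.374] True
[ 0.908  0.373 -0.881  1.024 -0.295 -0.426] True
```

View pics/w16.png

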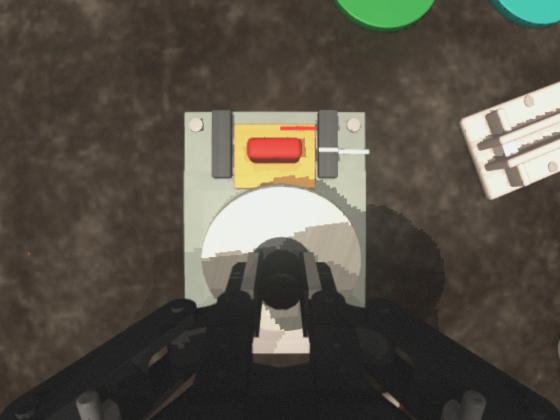

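Call:
step_arm([
  [0.001, 0, -0.02, 0.004, -0.002, 0],
  [0.001, 0, -0.04, 0.004, -0.002, 0],
  [0.001, 0, -0.04, 0.004, -0.002, 0],
  [0.001, 0, -0.04, 0.004, -0.002, 0],
])

```text
clock: 17.87
position: [440.7, 308.9, 62.4]
ee_rot: [0.987, -0.052, 0.15, 0.004]
contact_force: [-1.0, -0.3, -0.8]
gripper_width: 17.7
```

```bash
cat > c4.py <<'E'
from cell import *
w=arm.get_image("wrist"); crop(w,"w17",150,60,420,380,2)
s_=arm.read_state(); M=R.from_quat(s_["ee_rot"]).as_matrix()
c=s_["position"]+9.65*M[:,2]; print("disc in cell",(c-S)@Rc,"tilt",np.degrees(np.arccos(-M[2,2])))
p,Rt=pose(9.3,16.5,17); plan(p,Rt)
E
python3 st.py; python3 c4.py
```

```text
17.8667 [ 0.9518  0.3454 -0.8405  0.8626 -0.3416 -0.2988] [440.7214 308.9164  62.4396] z [ 0.2953 -0.024  -0.9551] yawy -95.96106128011095 [-0.9632 -0.3005 -0.8331] 17.680231430066783
disc in cell [10.568  1.625 35.428] tilt 17.249454158872112
shift [-0.003 -0.004 -0.047] rot [-0.005  0.003 -0.001]
[ 0.946  0.35  -0.847  0.886 -0.333 -0.318] True
[ 0.94   0.355 -0.854  0.911 -0.325 -0.338] True
[ 0.933  0.359 -0.861  0.937 -0.317 -0.358] True
[ 0.925  0.364 -0.867  0.964 -0.31  -0.38 ] True
[ 0.917  0.368 -0.874  0.993 -0.302 -0.403] True
[ 0.908  0.373 -0.881  1.024 -0.295 -0.426] True
```

View pics/w17.png

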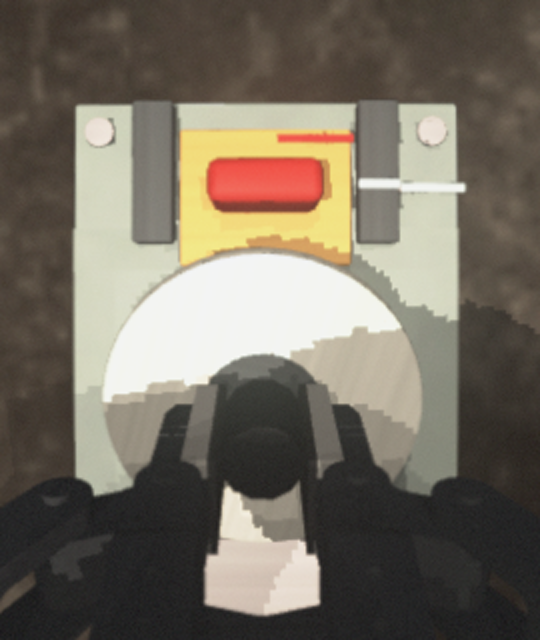

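Call:
step_arm([
  [-0.002, -0.003, -0.012, 0, 0, 0],
  [-0.002, -0.003, -0.024, 0, 0, 0],
  [-0.002, -0.003, -0.034, 0, 0, 0],
  [-0.002, -0.003, -0.042, 0, 0, 0],
  [-0.002, -0.003, -0.047, 0, 0, 0],
  [-0.002, -0.003, -0.047, 0, 0, 0],
  [-0.002, -0.003, -0.047, 0, 0, 0],
])

```text
clock: 18.5
position: [439.7, 308.2, 43.4]
ee_rot: [0.987, -0.052, 0.15, 0.004]
contact_force: [1.4, 0.2, -0.7]
gripper_width: 17.7
```

```bash
sed -i 's/w17/w18/; s/pose(9.3,16.5,17)/pose(9.3,15.3,17)/' c4.py; python3 st.py; python3 c4.py
```

```text
18.5 [ 0.8879  0.3701 -0.8947  1.0898 -0.2788 -0.4732] [439.675  308.2401  43.4148] z [ 0.2954 -0.0234 -0.9551] yawy -95.91094678535754 [ 1.3941  0.2073 -0.6852] 17.69509027465771
disc in cell [ 9.529  0.422 16.158] tilt 17.233547389843512
shift [-0.001 -0.001 -0.002] rot [-0.005  0.003 -0.001]
[ 0.891  0.371 -0.893  1.082 -0.281 -0.468] True
[ 0.893  0.372 -0.891  1.073 -0.283 -0.462] True
[ 0.896  0.372 -0.889  1.065 -0.285 -0.456] True
[ 0.899  0.373 -0.888  1.056 -0.287 -0.45 ] True
[ 0.901  0.374 -0.886  1.048 -0.289 -0.444] True
[ 0.904  0.375 -0.884  1.04  -0.291 -0.438] True
```

View pics/w18.png

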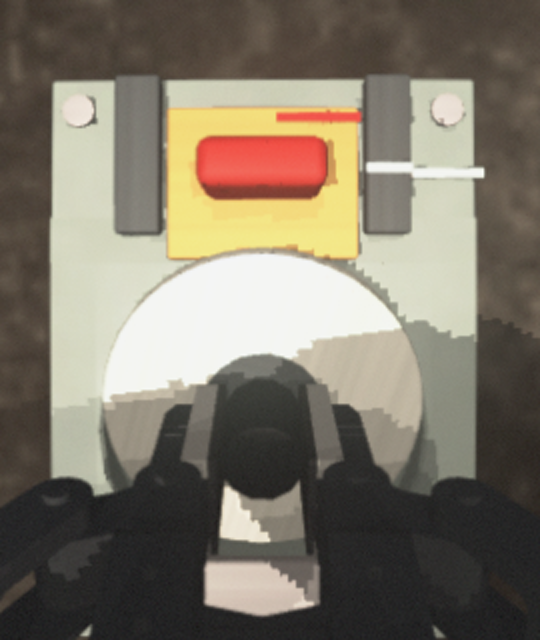

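Call:
step_arm([
  [0, 0, -0.002, 0, 0, 0],
  [0, 0, -0.004, 0, 0, 0],
  [0, 0, -0.004, 0, 0, 0],
])

```text
clock: 18.8
position: [440.1, 308.5, 42.1]
ee_rot: [0.987, -0.051, 0.15, 0.004]
contact_force: [0.8, -0.4, 4.4]
gripper_width: 17.9
```

```bash
python3 st.py
```

```text
18.8 [ 0.8802  0.3721 -0.8985  1.1159 -0.2744 -0.4922] [440.0508 308.5083  42.1405] z [ 0.2965 -0.0233 -0.9547] yawy -95.89928472762809 [ 0.81   -0.4421  4.4371] 17.932799462245395
```

Call:
step_arm([
  [-0.007, 0.001, 0.001, 0, 0, 0],
  [-0.014, 0.0015, 0.001, 0, 0, 0],
  [-0.02, 0.002, 0.001, 0, 0, 0],
  [-0.024, 0.0025, 0.001, 0, 0, 0],
  [-0.024, 0.0025, 0.001, 0, 0, 0],
])

```text
clock: 19.22
position: [429.9, 309.6, 42.2]
ee_rot: [0.987, -0.051, 0.15, 0.004]
contact_force: [2.4, -0.5, 4.4]
gripper_width: 17.8
```

```bash
sed -i 's/w18/w19/; s/pose(9.3,15.3,17)/pose(-2.2,15.1,17)/' c4.py; python3 st.py; python3 c4.py
```

```text
19.2167 [ 0.8934  0.3631 -0.915   1.1309 -0.2741 -0.5209] [429.8587 309.5502  42.2316] z [ 0.2958 -0.0231 -0.955 ] yawy -95.8765734572353 [ 2.4498 -0.4693  4.3562] 17.788638613986166
disc in cell [-0.213  0.629 14.982] tilt 17.2531099212754
shift [-0.005 -0.001  0.   ] rot [-0.005  0.003 -0.001]
[ 0.897  0.364 -0.913  1.12  -0.276 -0.514] True
[ 0.901  0.364 -0.912  1.109 -0.279 -0.506] True
[ 0.905  0.364 -0.91   1.097 -0.281 -0.499] True
[ 0.909  0.364 -0.908  1.087 -0.284 -0.492] True
[ 0.913  0.365 -0.906  1.076 -0.287 -0.485] True
[ 0.917  0.365 -0.905  1.065 -0.289 -0.478] True
```

View pics/w19.png

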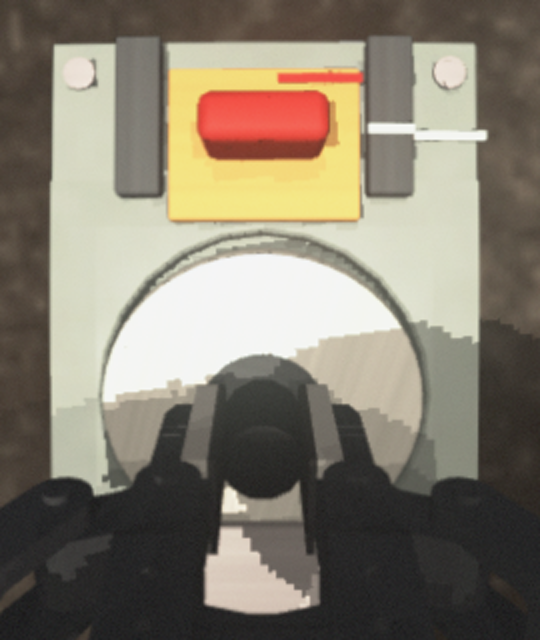

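Call:
step_arm([
  [-0.0025, 0, 0, 0, 0, 0],
  [-0.0045, 0, 0, 0, 0, 0],
  [-0.0035, -0.001, -0.002, 0.001, 0.015, 0],
  [-0.0025, -0.001, -0.004, 0.001, 0.03, 0],
  [-0.001, -0.001, -0.0055, 0.002, 0.045, 0],
  [0, -0.001, -0.0068, 0.003, 0.058, 0],
  [0, -0.001, -0.0068, 0.003, 0.058, 0],
  [0, -0.001, -0.0068, 0.003, 0.058, 0],
])

```text
clock: 19.93
position: [430.0, 309.8, 39.1]
ee_rot: [0.993, -0.051, 0.105, 0.003]
contact_force: [5.1, -0.1, 6.3]
gripper_width: 17.8
```

```bash
sed -i 's/w19/w20/; s/pose(-2.2,15.1,17)/pose(-.3,4.2,0)/' c4.py; python3 st.py; python3 c4.py
```

```text
19.9333 [ 0.9955  0.3958 -0.7528  0.5329 -0.3697 -0.0211] [430.0491 309.7888  39.1264] z [ 0.2074 -0.0176 -0.9781] yawy -95.86837603107429 [ 5.0692 -0.1431  6.2882] 17.831520437645075
disc in cell [-0.986  0.787 11.687] tilt 12.018473520254977
shift [ 0.007 -0.003 -0.018] rot [ 0.011  0.133 -0.001]
[ 0.997  0.407 -0.692  0.389 -0.416  0.119] True
[ 0.989  0.418 -0.637  0.277 -0.464  0.233] True
[ 0.976  0.429 -0.587  0.188 -0.511  0.329] True
[ 0.961  0.44  -0.541  0.114 -0.557  0.41 ] True
[ 0.943  0.451 -0.499  0.053 -0.603  0.48 ] True
[ 0.925  0.463 -0.46  -0.    -0.648  0.541] True
```

View pics/w20.png

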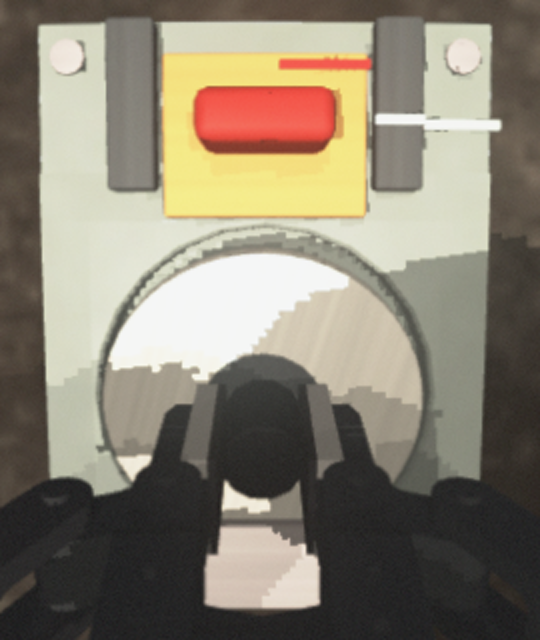

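Call:
step_arm([
  [0.003, -0.001, -0.002, 0.002, 0.02, 0],
  [0.0045, -0.001, -0.0045, 0.004, 0.04, 0],
  [0.006, -0.002, -0.007, 0.006, 0.06, 0],
  [0.007, -0.002, -0.0095, 0.007, 0.08, 0],
  [0.008, -0.003, -0.012, 0.009, 0.1, 0],
  [0.009, -0.003, -0.0145, 0.01, 0.12, 0],
  [0.0095, -0.003, -0.0165, 0.011, 0.133, 0],
  [0.0095, -0.003, -0.0165, 0.011, 0.133, 0],
  [0.0095, -0.003, -0.0165, 0.011, 0.133, 0],
])

```text
clock: 20.73
position: [433.4, 307.4, 31.7]
ee_rot: [0.999, -0.051, -0.0, 0.001]
contact_force: [1.6, 1.5, 1.9]
gripper_width: 17.3
```

```bash
sed -i 's/w20/w21/' c4.py; python3 st.py; python3 c4.py
```

```text
20.7333 [ 0.9229  0.4638 -0.4602  0.0017 -0.6484  0.5435] [433.4447 307.3534  31.6883] z [-0.0001 -0.0019 -1.    ] yawy -95.90377139281593 [1.6031 1.5216 1.8886] 17.32292813194838
disc in cell [ 0.575 -1.419  4.02 ] tilt 0.12680341088859395
shift [-0.002  0.004  0.   ] rot [ 0.001 -0.    -0.001]
[ 0.923  0.464 -0.46   0.002 -0.648  0.543] True
[ 0.924  0.464 -0.46   0.001 -0.648  0.543] True
[ 0.924  0.464 -0.46   0.001 -0.648  0.542] True
[ 0.924  0.463 -0.46   0.001 -0.648  0.542] True
[ 0.925  0.463 -0.46   0.    -0.648  0.541] True
[ 0.925  0.463 -0.46  -0.    -0.648  0.541] True
```

View pics/w21.png

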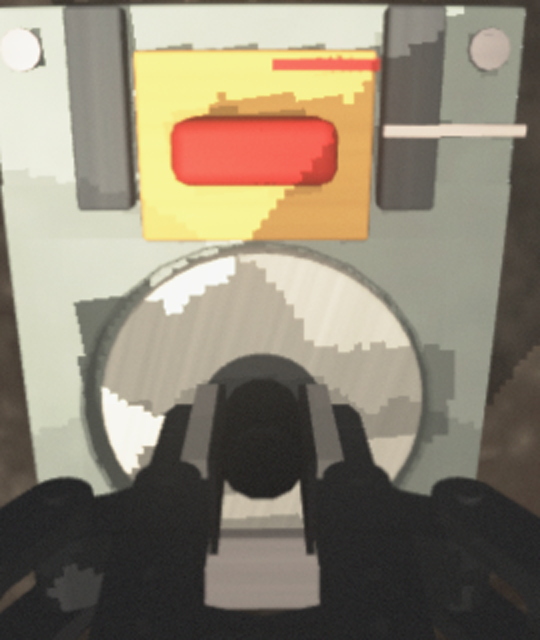

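Call:
step_arm([
  [-0.001, 0.003, -0.001, 0, 0, 0],
  [-0.001, 0.003, -0.001, 0, 0, 0],
  [-0.001, 0.003, -0.001, 0, 0, 0],
])

```text
clock: 21.03
position: [432.9, 307.6, 31.7]
ee_rot: [0.999, -0.051, -0.0, 0.002]
contact_force: [3.9, -3.3, 4.3]
gripper_width: 17.9
```

Call:
step_arm([
  [0, 0, 0, 0, 0, 0],
  [0, 0, 0, 0, 0, 0],
  [0, 0, 0, 0, 0, 0],
  [0, 0, 0, 0, 0, 0],
], jaw=-0.1)

```text
clock: 21.37
position: [432.0, 307.8, 30.9]
ee_rot: [0.999, -0.052, -0.001, 0.002]
contact_force: [-0.5, -0.7, 0.5]
gripper_width: 38.6
```

Call:
step_arm([
  [0, 0, 0.02, 0, 0, 0],
  [0, 0, 0.08, 0, 0, 0],
  [0, 0, 0.16, 0, 0, 0],
  [0, 0, 0.24, 0, 0, 0],
  [0, 0, 0.3, 0, 0, 0],
  [0, 0, 0.3, 0, 0, 0],
])

```text
clock: 21.87
position: [435.1, 310.8, 157.7]
ee_rot: [0.999, -0.051, 0.003, -0.003]
contact_force: [0.2, 0.3, 0.4]
gripper_width: 38.5
```

```bash
python3 st.py; cat > c5.py <<'E'
from cell import *
import sys
w=arm.get_image("wrist"); im=w["image"][:,:,::-1].copy(); a=np.linspace(0,2*np.pi,90)
for r,z,col in ((42,26-4,(0,0,255)),(44,30,(0,255,0)),(10,52,(0,255,255))):
    L=S*[1,1,0]+np.c_[r*np.cos(a),r*np.sin(a),0*a+z]
    cv2.polylines(im,[proj(w,L).round().astype(int).reshape(-1,1,2)],True,col,1)
cv2.imwrite(f"pics/{sys.argv[1]}.png",im)
s=arm.get_image("scene"); crop(s,sys.argv[1]+"s",200,260,330,390,5)
E
python3 c5.py w22
```

```text
21.8667 [ 0.925   0.2957 -0.3267  0.0026 -0.94    0.5425] [435.114  310.772  157.7416] z [ 0.0068  0.0054 -1.    ] yawy -95.82918874365686 [0.2171 0.3468 0.4428] 38.458029527023456
```

View pics/w22.png

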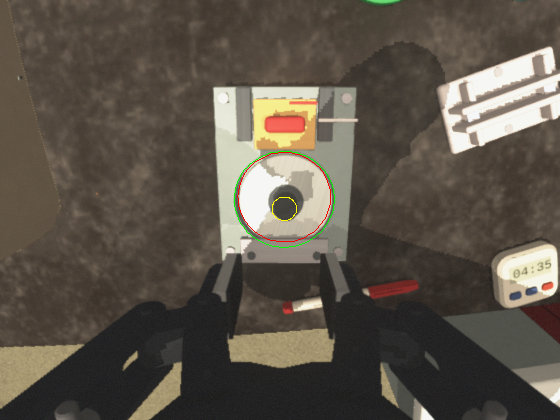

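View pics/w22s.png

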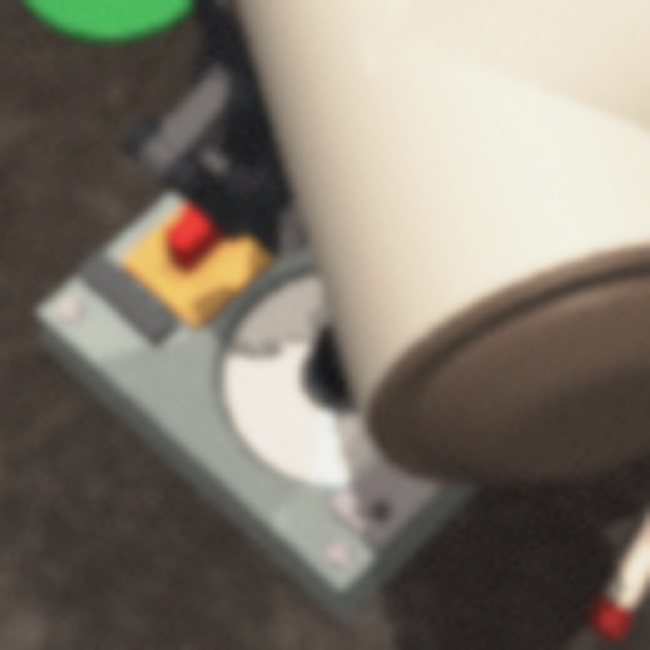

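```bash
cat > sl.py <<'E'
from cell import *
import sys
w=arm.get_image("wrist"); crop(w,sys.argv[1],*[int(x) for x in sys.argv[2:6]],int(sys.argv[6]))
import pickle; pickle.dump(w,open("w.pkl","wb"))
E
python3 sl.py w23 220 80 370 180 5; cat > c6.py <<'E'
from cell import *
# TCP target behind post: cell x 95, z 42+60
p=S*[1,1,0]+Rc@np.array([95,0,100.]); plan(p,Rc@down(-np.pi/2))
p[2]=42; plan(p,Rc@down(-np.pi/2))
E
python3 c6.py
```

```text
shift [ 0.238 -0.023 -0.129] rot [ 0.002 -0.001 -0.001]
[ 0.899  0.33  -0.317 -0.    -0.926  0.569] True
[ 0.873  0.359 -0.298  0.    -0.916  0.594] True
[ 0.849  0.387 -0.278  0.    -0.908  0.617] True
[ 0.826  0.416 -0.256  0.    -0.9    0.641] True
[ 0.804  0.444 -0.233  0.    -0.894  0.663] True
[ 0.782  0.473 -0.209  0.    -0.889  0.684] True
shift [ 0.238 -0.023 -0.274] rot [ 0.002 -0.001 -0.001]
[ 0.899  0.341 -0.329 -0.    -0.904  0.569] True
[ 0.873  0.381 -0.32   0.    -0.871  0.594] True
[ 0.849  0.422 -0.309  0.    -0.842  0.617] True
[ 0.826  0.462 -0.296  0.    -0.814  0.641] True
[ 0.804  0.503 -0.28   0.    -0.788  0.663] True
[ 0.782  0.544 -0.261 -0.    -0.765  0.684] True
```

View pics/w23.png

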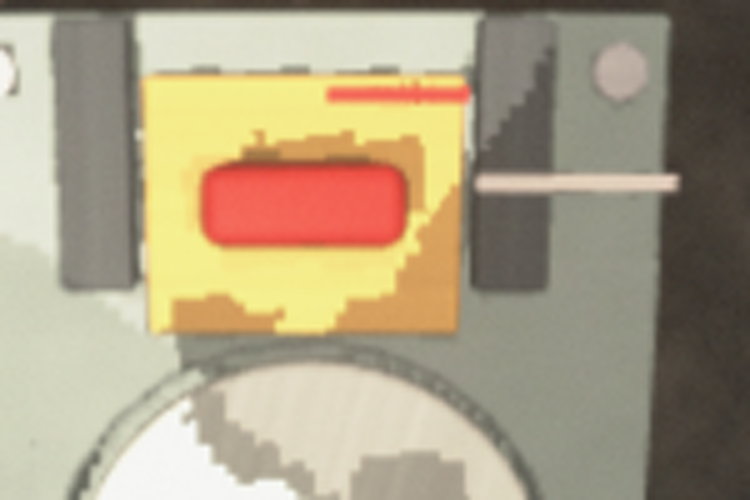

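Call:
step_arm([
  [0.08, -0.008, -0.04, 0.002, -0.001, -0.001],
  [0.16, -0.016, -0.08, 0.002, -0.001, -0.001],
  [0.238, -0.023, -0.129, 0.002, -0.001, -0.001],
  [0.238, -0.023, -0.129, 0.002, -0.001, -0.001],
  [0.238, -0.023, -0.129, 0.002, -0.001, -0.001],
  [0.238, -0.023, -0.129, 0.002, -0.001, -0.001],
], jaw=-1)

```text
clock: 22.52
position: [527.2, 298.4, 98.5]
ee_rot: [0.999, -0.053, -0.001, 0.001]
contact_force: [0.1, -0.3, -0.4]
gripper_width: -0.3
```

```bash
python3 st.py; cat > c7.py <<'E'
from cell import *
p=S*[1,1,0]+Rc@np.array([97,0,43.]); plan(p,Rc@down(-np.pi/2))
t=arm.get_image("top"); crop(t,"t24",150,210,310,310,5)
E
python3 c7.py; python3 sl.py w24 0 0 560 420 1
```

```text
22.5167 [ 0.7819  0.4753 -0.209  -0.0005 -0.8895  0.6841] [527.1759 298.4299  98.4866] z [-0.0024 -0.0019 -1.    ] yawy -96.02295683010816 [ 0.1184 -0.3326 -0.3747] -0.2786000723831532
shift [ 0.005  0.    -0.139] rot [ 0.001 -0.002  0.   ]
[ 0.781  0.486 -0.218 -0.    -0.869  0.685] True
[ 0.781  0.498 -0.226 -0.    -0.849  0.685] True
[ 0.781  0.509 -0.234 -0.    -0.829  0.685] True
[ 0.78   0.521 -0.242 -0.    -0.809  0.686] True
[ 0.78   0.533 -0.249 -0.    -0.789  0.686] True
[ 0.78   0.545 -0.256 -0.    -0.77   0.687] True
```

View pics/w24.png

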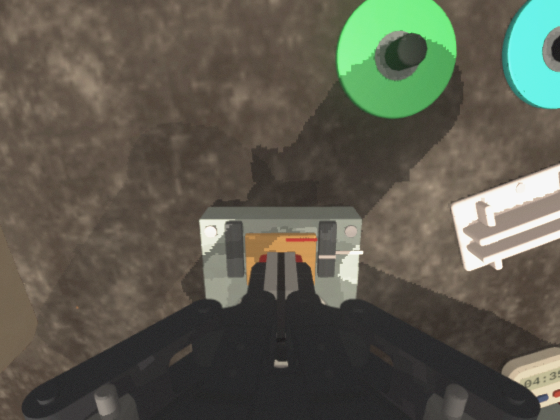

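View pics/t24.png

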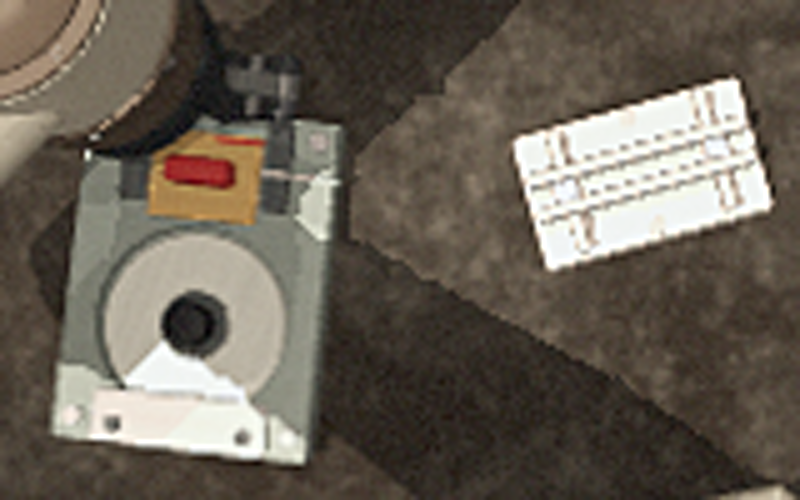

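Call:
step_arm([
  [0.005, 0, -0.05, 0, 0, 0],
  [0.005, 0, -0.1, 0, 0, 0],
  [0.005, 0, -0.13, 0, 0, 0],
  [0.005, 0, -0.139, 0, 0, 0],
  [0.005, 0, -0.139, 0, 0, 0],
  [0.005, 0, -0.139, 0, 0, 0],
])

```text
clock: 23.12
position: [530.1, 299.9, 45.6]
ee_rot: [0.999, -0.052, 0.001, -0.001]
contact_force: [0.5, 0.8, 0.4]
gripper_width: 0.1
```

Call:
step_arm([
  [-0.005, 0.0005, 0, 0, 0, 0],
  [-0.01, 0.001, 0, 0, 0, 0],
  [-0.015, 0.0015, 0, 0, 0, 0],
  [-0.02, 0.002, 0, 0, 0, 0],
  [-0.02, 0.002, 0, 0, 0, 0],
])

```text
clock: 23.53
position: [521.6, 300.0, 44.7]
ee_rot: [0.999, -0.052, 0.0, -0.0]
contact_force: [1.0, 0.5, -0.1]
gripper_width: -0.2
```

```bash
python3 st.py;  python3 sl.py w25 180 150 380 300 4
```

```text
23.5333 [ 0.7907  0.5347 -0.2709 -0.0005 -0.7646  0.6761] [521.5661 300.0383  44.6572] z [ 0.0001  0.0006 -1.    ] yawy -95.98189140850471 [ 0.9723  0.453  -0.0831] -0.19346178798631608
```

View pics/w25.png

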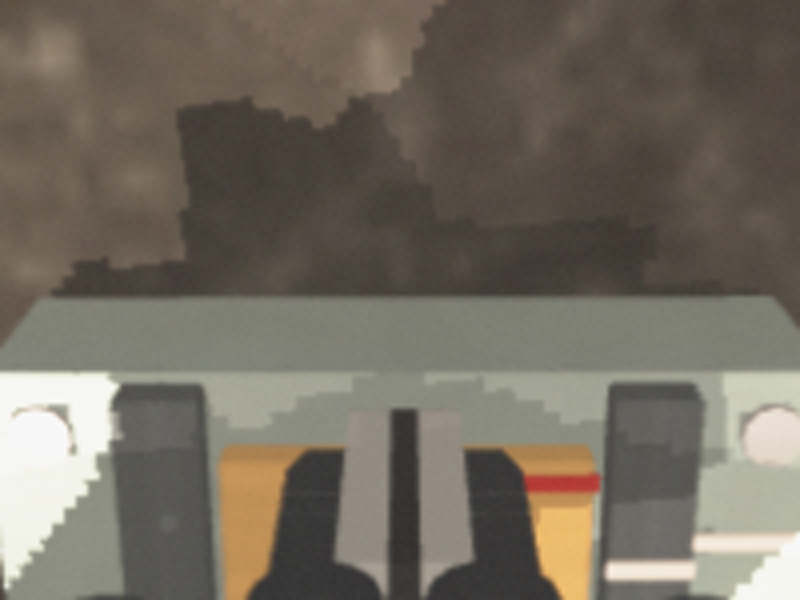

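Call:
step_arm([
  [-0.004, 0.0004, 0, 0, 0, 0],
  [-0.008, 0.0008, 0, 0, 0, 0],
  [-0.012, 0.0012, 0, 0, 0, 0],
  [-0.016, 0.0016, 0, 0, 0, 0],
  [-0.02, 0.002, 0, 0, 0, 0],
  [-0.02, 0.002, 0, 0, 0, 0],
  [-0.02, 0.002, 0, 0, 0, 0],
])

```text
clock: 24.17
position: [515.1, 300.7, 44.3]
ee_rot: [0.999, -0.052, 0.001, -0.0]
contact_force: [4.1, -1.6, -1.6]
gripper_width: -0.1
```

```bash
python3 st.py;  python3 sl.py w26 180 150 380 300 4; python3 - <<'E'
from cell import *
import pickle
s=arm.read_state(); print("tcp cell",(s["position"]-S)@Rc)
E
```

```text
24.1667 [ 0.8001  0.5276 -0.287   0.0014 -0.7542  0.6653] [515.1182 300.6785  44.29  ] z [ 0.002   0.0007 -1.    ] yawy -95.98367118784094 [ 4.0531 -1.5535 -1.5937] -0.09129308764203331
tcp cell [82.584  0.577 26.28 ]
```

View pics/w26.png

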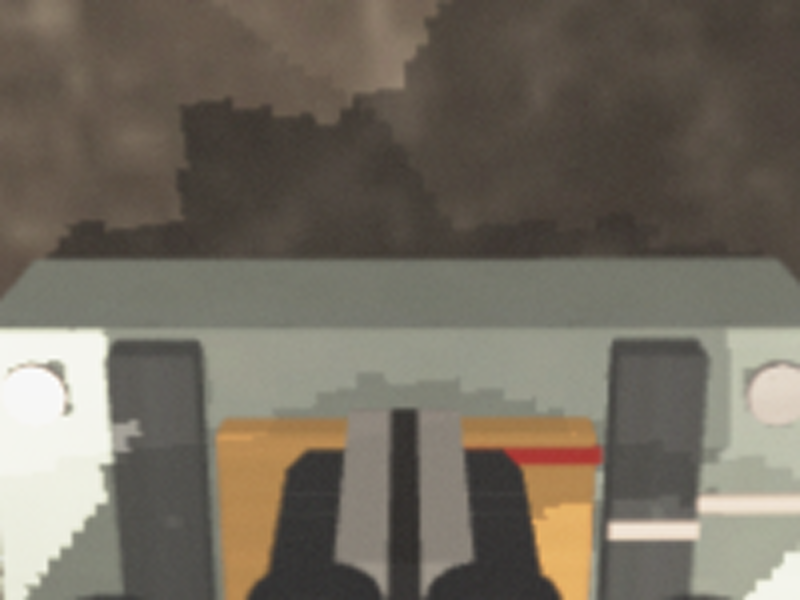

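```bash
cat > gap.py <<'E'
from cell import *
import pickle,sys
w=pickle.load(open("w.pkl","rb"))
a=[float(x) for x in sys.argv[1:3]]
f=lambda u,v:[(u+.5)/4-.5+180,(v+.5)/4-.5+150]
for z in (37,38):
  P=onz(w,[f(550,a[0])],37)[0];Q=onz(w,[f(650,a[1])],z)[0]
  print(((P-S)@Rc)[0]-((Q-S)@Rc)[0],((P-S)@Rc)[0])
# auto rows
im=w["image"].astype(int); 
E
python3 gap.py 455 531
```

```text
11.3411807082136 81.00947776791668
10.750194978819536 81.00947776791668
```

Call:
step_arm([
  [-0.004, 0.0004, 0, 0, 0, 0],
  [-0.008, 0.0008, 0, 0, 0, 0],
  [-0.012, 0.0012, 0, 0, 0, 0],
  [-0.016, 0.0016, 0, 0, 0, 0],
  [-0.018, 0.0018, 0, 0, 0, 0],
  [-0.018, 0.0018, 0, 0, 0, 0],
  [-0.018, 0.0018, 0, 0, 0, 0],
])

```text
clock: 24.8
position: [507.9, 301.4, 44.3]
ee_rot: [0.999, -0.052, 0.001, -0.0]
contact_force: [4.4, -1.2, -2.8]
gripper_width: 0.0
```

```bash
python3 st.py;  python3 sl.py w27 180 150 380 300 4; python3 - <<'E'
from cell import *
s=arm.read_state(); print("tcp cell",(s["position"]-S)@Rc)
E
```

```text
24.8 [ 0.81    0.52   -0.3021  0.0013 -0.7467  0.6553] [507.9479 301.3875  44.2843] z [ 0.002   0.0008 -1.    ] yawy -95.98900578181664 [ 4.3632 -1.1635 -2.8405] 0.012316149118475233
tcp cell [75.399  0.575 26.288]
```

View pics/w27.png

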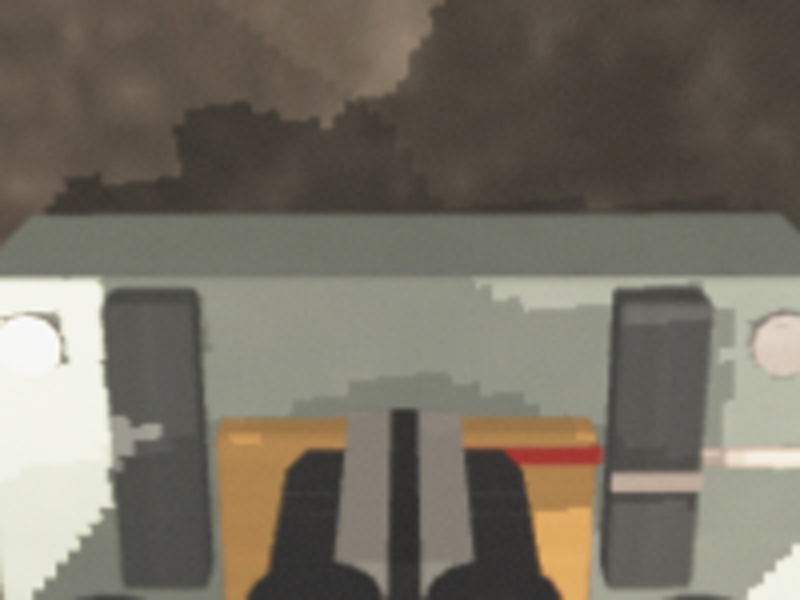

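Call:
step_arm([
  [-0.003, 0.0003, 0, 0, 0, 0],
  [-0.006, 0.0006, 0, 0, 0, 0],
  [-0.0085, 0.0008, 0, 0, 0, 0],
  [-0.0095, 0.001, 0, 0, 0, 0],
  [-0.0095, 0.001, 0, 0, 0, 0],
  [-0.0095, 0.001, 0, 0, 0, 0],
])

```text
clock: 25.35
position: [504.2, 301.8, 44.3]
ee_rot: [0.999, -0.052, 0.001, -0.0]
contact_force: [5.0, -2.2, -2.6]
gripper_width: 0.0
```

```bash
python3 st.py;  python3 sl.py w28 180 150 380 300 4
```

```text
25.35 [ 0.8153  0.516  -0.31    0.0014 -0.7428  0.65  ] [504.1931 301.7914  44.292 ] z [ 0.0021  0.0008 -1.    ] yawy -95.98596972874525 [ 4.9667 -2.2298 -2.6409] 0.017251991904019267
```

View pics/w28.png

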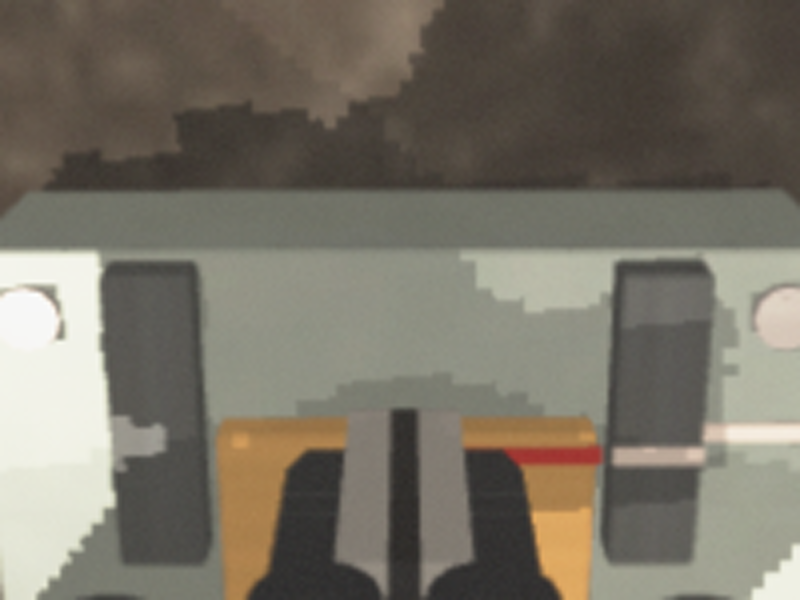

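The red line (row 456) now meets the white line (row 457). I'll back off and check.

Call:
step_arm([
  [0.01, -0.001, 0, 0, 0, 0],
  [0.03, -0.003, 0, 0, 0, 0],
  [0.05, -0.005, 0, 0, 0, 0],
  [0.05, -0.005, 0.1, 0, 0, 0],
  [0, 0, 0.2, 0, 0, 0],
  [-0.1, 0.01, 0.28, 0, 0, 0],
  [-0.16, 0.016, 0.28, 0, 0, 0],
  [-0.16, 0.016, 0.28, 0, 0, 0],
  [-0.16, 0.016, 0.28, 0, 0, 0],
])

```text
clock: 26.15
position: [438.4, 308.9, 157.8]
ee_rot: [0.999, -0.051, 0.001, -0.001]
contact_force: [1.0, -0.2, -1.0]
gripper_width: -0.3
```

```bash
python3 st.py; python3 c5.py w29; python3 sl.py w30 200 60 400 260 4; python3 - <<'E'
from h import *
t=arm.get_image("top"); crop(t,"t31",140,120,320,310,4)
E
```

```text
26.15 [ 0.9161  0.301  -0.3174 -0.0005 -0.9495  0.5522] [438.4385 308.8956 157.7945] z [ 0.0015  0.0026 -1.    ] yawy -95.89050040028634 [ 0.9991 -0.2286 -0.9862] -0.3427034170055798
```

View pics/w29.png

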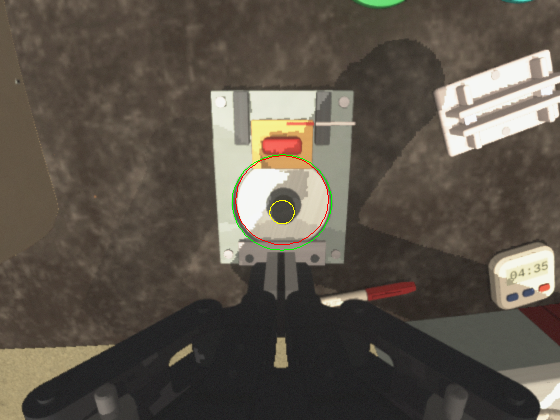

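View pics/w30.png

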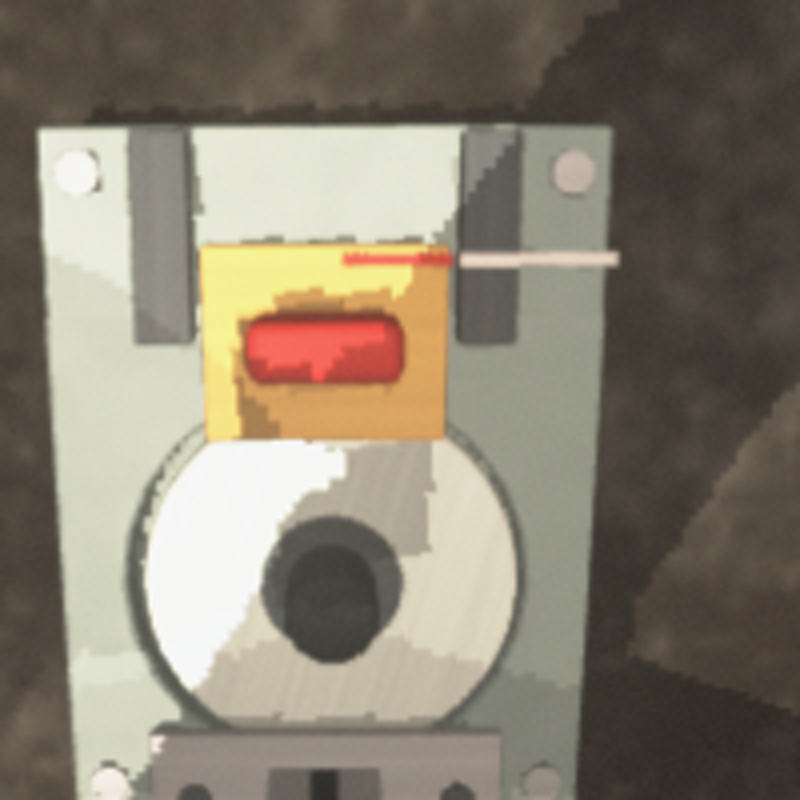

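View pics/t31.png

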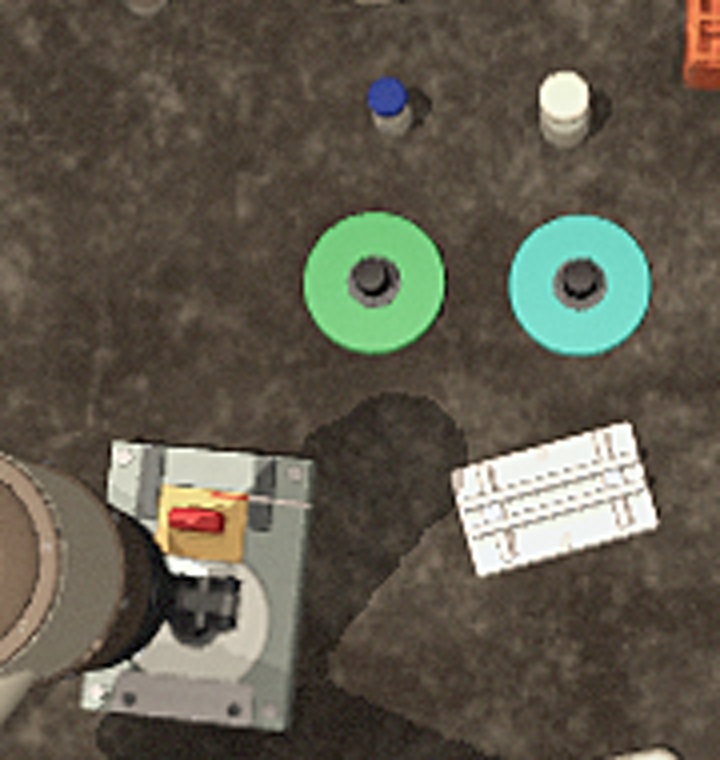

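The red and white lines are both at row 259. The disc is concentric under the lip and the slide, both vials stand, and the gripper is clear. I'm handing the job in.

```bash
python3 -c "
from bench import arm
print(arm.job_done())"; python3 st.py
```

```text
the job is handed in; nothing more can be done
None
the job is handed in; nothing more can be done
```

The job was handed in at about 26 s of the 67 s allowed; handing in gave no verdict.

**What I did**
- **To the mat:** I lifted the disc out of the rack by its faces and tilted it so the knob was nearly up. I touched its rim to the mat and let go; it lay flat, knob up, about 24 mm off the mat's centre.
- **Into the cell:** I took the disc by its knob and put its edge down in front of the lip at about 17° tilt. I then drew it back under the lip and levelled it onto the seat floor.
- **The slide:** I pushed the post in three small steps until its red line met the white line.

**Last checks**
- **Slide:** red and white lines sat at the same image row (259) in the final wrist picture, with the gripper withdrawn.
- **Disc:** it looked concentric with the seat, under the lip and the slide. At release, the tool pose put its middle 4.0 mm above the floor (it should be 4), with the tool level to 0.13°.
- **Surroundings:** both vials were standing, the look-alike discs had not been moved, and the tool hung clear with only about 1 N of noise.

**What went wrong or disagreed**
- **Joint limits:** my first approach to the mat ran two joints to the edge of their ranges and the tool drifted about 24 mm. The last joint read -3.095 rad against its -3.1 limit. I backed off and used a different heading.
- **Cell position:** cameras disagreed by about 1 mm, and the disc pressed the wall with about 5 N while levelling, some 2 mm before I expected it.

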